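# Prop the incubator hood open

### The arm

A 6-joint arm with a two-finger parallel gripper is mounted at the origin on the work surface. World frame = base frame: x ahead of the robot, y to its left, z up, the work surface at z = 0. Lengths are in m, angles in rad, forces in N, time in s.
With the tool pointing down it reaches from about 0.35 to 0.725 m from the base axis. Payload 6 kg.
Tool frame: the origin (TCP) lies at the very end of the fingers, on their centre line; the grasp point (between the pads) lies env.hold_point_z behind it (env.hold_point_z is the distance from the TCP to the grasp point, in m); z points along the fingers, y is the line along which they close (so a half turn about z gives the same grasp; the last joint's range is limited). The gripper opens to 85 mm and grips with 20 to 120 N. Pads are 22 mm wide; open, the fingers measure 114 mm over their backs; the gripper's body (76 mm by 85 mm) begins 54 mm behind the grasp point. The pads swing forward as they close: fully open they stand 13 mm farther back than shut.
Start: joints at [-0.885, 0.04, 0.085, 0, -1.615, -0.334], TCP at [0.207, -0.563, 0.231] pointing down, gripper open.
Joint ranges: [-2.56, 2.56], [-1.29, 2.01], [-1.08, 1.49], [-3.29, 1.98], [-2.81, -0.18], [-2.99, 2.99]. Speed limits (rad/s): [2.57, 2.57, 3.01, 3.14, 3.14, 3.14].

### API

Orientations are given as a unit quaternion [x, y, z, w].
In Python, from bench import env gives the robot as it stands. The module is installed in compiled form; this text tells all that it offers.
- The arm moves only by the tool drive_tool, never from a script. Its argument "rows" is a list of rows, each an object of numbers: "jaw": the finger opening in cm, from 0 to 8.54; "x", "y", "z": the shift along the tool's x, y, z in cm; "ax", "ay", "az": the turn, a rotation vector about the tool's x, y, z in degrees. In form: [{"jaw": .., "x": .., "y": .., "z": .., "ax": .., "ay": .., "az": ..}, ...]. A call has exactly 5 rows; each row shifts and turns the commanded pose from where the row before left it, along the tool's axes as they then stand; what a row does not reach is not made up. A row lasts 1/8 s, in which the tool goes at most 62.5 mm and 10.7 degrees, less where a joint would pass 70% of its speed; a pose out of reach is approached as far as the arm can. A call is refused whole if a number of a shift passes 6.25 or a number of a turn 10.7, either way. A call with a gripper value outside its range is refused whole. The fingers move at their own pace and stop on an object; "newtons" is the grip in N (left out, the last holds). Time passes only in rows, so rows that do not move let the fingers close, or fill a call up. It gives the time, the measured TCP pose, the force, the opening and the grip force at its end, in the units of the state.
- env.get_state(): the state, without advancing time (a new reading comes with each control period).
- env.capture(name): name is "scene" or "top" or "wrist"; returns a dict with "img" (480x640x3 uint8, red, green, blue), "vfov" (degrees; the focal length in pixels is half the picture's height over the tangent of half this angle, whatever the lens; pixels are square), "cx", "cy" (the principal point, pixels), "position" and "attitude" of the camera in the world; the wrist camera has in their place "T_tool_cam" (4x4, takes a point from camera to tool coordinates, whose origin is the TCP and whose axes are the flange's). Camera axes: x right, y down, z forward; pixel columns grow to the right and rows downward; lengths in m; the calibration is good to about 2 mm. A picture is of the moment at which its call begins: read the wrist's pose just before it. There is no depth.
- env.close_job(): hands the job in; it is judged then, once.
The state is a dict: "time": time; "joint_pos": joint angles; "qvel": joint speeds; "tau": joint torques, N m; "ee_pos": TCP position; "orientation": TCP orientation; "force": force on the tool from outside, world axes, zero at the start; "moment": the same for the moment, N m; "gripper_width": finger opening in m; "gripper_force": force on a finger pad.
Only numpy, scipy, OpenCV 4.12 (cv2) and the standard library are available. Lean on these libraries where they do the work, as an engineer would, in place of code of your own. Each camera call takes 0.05 s, during which the arm holds its last target. There are 200 camera calls.

### The job

Prop the blue bench incubator's hood open: lift the hood by its handle until it stays up by itself, swing the steel prop rod with the orange end up from the side of the case, and let the hood down so that the rod's bent end sits fully home in the yellow socket under the hood's edge and carries it. Do not let the hood slam, leave the bottle, beaker, tub and stand where they are, and let go at the end.

Things in the scene. Friction and masses are not known exactly. Their poses are not given: they have to be found in the camera images.
- machine: The incubator case: blue, 240 x 240 mm and 115 mm high, fixed to the bench. Origin under its centre, on the bench; x points to its back, y to its left (seen from the front), z up. The hood closes its top; the rod is on its right (-y) side. Directions below are in this frame.
- hood (a joint): Angle of the hood (rad): 0 shut, grows as the front edge rises, stop at 1.36. The hood is a white plate 250 x 250 x 6 mm of about 0.7 kg. Its stiff hinge holds it where it is left only above about 1.25 rad; left lower it sinks by itself; raising it takes about 7 N at the handle. Propped on the rod it stands at about 0.80.
- hood_hinge (a point): Middle of the hood's hinge axis, which runs along the machine's y, at (120, 0, 120) mm in the machine's frame.
- hood_handle (a point): Middle of the hood's handle: a round black bar 12 mm thick and 120 mm long along the machine's y, on two posts near its ends (100 mm clear between them). Hood shut, it lies 215 mm in front of the hinge axis and 38 mm above it, 35 mm clear above the plate (32 mm over the glass frame); it turns with the hood, and can turn in the grip.
- rod (a joint): Angle of the prop rod (rad): 0 points level to the machine's front, grows as its free end rises, 1.57 straight up, stops at -0.45 and 2.1. Its stiff pivot holds it wherever it is left (about 2 N at the end moves it). In the socket it stands at about 1.69.
- rod_pivot (a point): Pivot of the prop rod, axis along the machine's y, at (-10, -137, 100) mm in the machine's frame, on the right of the case.
- rod_grip (a point): Middle of the orange sleeve on the rod's bent end: 16 mm thick, 46 mm long along the machine's y, 117 mm from the pivot. The rod (10 mm thick) lies in the plane y = -137 mm of the machine; the bent end sticks out from it to -y, so the sleeve spans y = -167 to -213 mm. This is the place to push.
- rod_pin (a point): Bare part of the bent end, 10 mm thick along y, at y = -153 mm, 117 mm from the pivot: the part that goes into the socket.
- socket (a point): Where the centre of the bare pin lies when fully home in the yellow socket, on the hood's right edge: a notch 15 mm wide and 18 mm wide along y, open towards the hood's underside, with a mouth flared to about 40 mm that starts some 24 mm below the seat. Hood shut, it is 150 mm in front of the hinge axis, 16 mm below it, at y = -153 mm; it turns with the hood. The notch comes down over the pin as the hood sinks.
- bottle_mid (a point): Centre of a clear drink bottle with blue cap, 64 mm across and 200 mm high, standing; z axis up. Leave alone.
- beaker_mid (a point): Centre of a glass beaker, 72 mm across and 85 mm high, standing; z axis up. Leave alone.
- tub_mid (a point): Centre of a tub with green lid, 116 x 86 x 62 mm, lying flat; z axis up. Leave alone.
- stand_mid (a point): Centre of the foot (160 x 110 x 12 mm) of a retort stand; an upright 12 mm rod 430 mm high rises 50 mm along +x of the foot, with a clamp at 330 mm reaching 130 mm to the foot's +y. Leave alone.
Not all that is in view belongs to the job. What is shaped like the part that bears tub_mid but brown is not meant. What is shaped like the part that bears beaker_mid but purple is not meant.

How it is judged:
On the way, in this order (a step that is already met when the one before it is completed fails the run):
1. the hood is raised until it stands nearly upright (over 1.15 rad), the rod still down (value of joint hood above 1.15 rad and value of joint rod below 0.8 rad), for 0.2 s.
2. the rod is swung up while the hood is still raised (value of joint hood above 1 rad and value of joint rod above 1.45 rad), for 0.2 s.
At the end, for the whole second after the job is handed in: The rod's bare end lies within 7 mm of its seat in the socket, the hood rests on it at 0.74 to 0.86 rad, both are at rest; bottle, beaker, tub and stand are upright (within 0.3 rad) and within 30 mm of their places; the robot touches nothing (value of joint hood between 0.74 and 0.86 rad and distance between rod_pin and socket below 0.007 m and velocity of joint hood between -0.03 and 0.03 rad/s and velocity of joint rod between -0.03 and 0.03 rad/s and distance of each of bottle_mid, beaker_mid, tub_mid, stand_mid from where it was at the start of the episode below 0.03 m and angle between each of bottle_mid, beaker_mid, tub_mid, stand_mid's own z axis and vertical below 0.3 rad).
It fails at once if the bottle is knocked over or pushed more than 30 mm (not (distance of bottle_mid from where it was at the start of the episode below 0.03 m and angle between bottle_mid's own z axis and vertical below 0.3 rad)).
It fails at once if the beaker is knocked over or pushed more than 30 mm (not (distance of beaker_mid from where it was at the start of the episode below 0.03 m and angle between beaker_mid's own z axis and vertical below 0.3 rad)).
It fails at once if the lidded tub is knocked over or pushed more than 30 mm (not (distance of tub_mid from where it was at the start of the episode below 0.03 m and angle between tub_mid's own z axis and vertical below 0.3 rad)).
It fails at once if the stand is knocked over or pushed more than 30 mm (not (distance of stand_mid from where it was at the start of the episode below 0.03 m and angle between stand_mid's own z axis and vertical below 0.3 rad)).
It fails at once if the hood slams down (faster than 2 rad/s) (velocity of joint hood below -2 rad/s).
It also fails if it takes over 69 s, if anything falls off the work surface, if the arm or the gripper's body presses on something with over 40 N, if the wrist force passes 120 N, or if a joint passes its speed limit or range.

## Working session

There is one attempt and no reset: what is moved stays moved. The work goes in short steps, Python scripts to look and compute and a tool call to move; the robot and the scene stay as the last step left them, time stands still between calls to the robot, and variables do not carry over. Pictures are saved under pics/ and viewed, at most 10 in all, crops included, and the job is handed in when it is done.

Besides the shell and the picture viewer there is one more tool, called after "Request:" as name(argument=value, ...) on one line, values as JSON. drive_tool: Moves the arm, as the interface text tells. Its arguments: {"type":"object","properties":{"rows":{"type":"array","items":{"type":"object","properties":{"jaw":{"type":"number"},"x":{"type":"number"},"y":{"type":"number"},"z":{"type":"number"},"ax":{"type":"number"},"ay":{"type":"number"},"az":{"type":"number"}}}},"newtons":{"type":"number"}},"required":["rows"]}

```bash
mkdir -p pics; ls; python3 - <<'E'
from bench import env
import cv2,pickle,numpy as np
np.set_printoptions(precision=4,suppress=True)
s=env.get_state();print(s, env.hold_point_z)
d={}
for n in("scene","top","wrist"):
    c=env.capture(n);d[n]=c
    cv2.imwrite(f"pics/{n}0.png",c["img"][:,:,::-1]);print(n,{k:v for k,v in c.items() if k!="img"})
pickle.dump((s,d),open("c0.pkl","wb"))
E
```

```text
pics
{'time': 0.0, 'joint_pos': array([-0.8853,  0.0408,  0.0838, -0.0005, -1.6155, -0.3337]), 'qvel': array([ 0.0015, -0.0011, -0.0002,  0.0008,  0.0019, -0.0006]), 'tau': array([  0.0014, -36.8202,  34.7416,   6.932 ,  -0.0052,  -0.    ]), 'ee_pos': array([ 0.2067, -0.5629,  0.2303]), 'orientation': array([-0.175 ,  0.9846,  0.0009, -0.0002]), 'force': array([-0.6211,  0.6132, -0.4174]), 'moment': array([-0.0284,  0.0383,  0.0204]), 'gripper_force': 0.0, 'gripper_width': 0.08533026793262011} 0.0187
scene {'vfov': 50.54451500408083, 'cx': 325.7233809803602, 'cy': 240.01836070953482, 'position': array([ 0.9407, -0.6659,  0.6454]), 'attitude': array([ 0.8504,  0.2325, -0.1264, -0.4547])}
top {'vfov': 49.70488343229998, 'cx': 316.7467797202134, 'cy': 239.02129048549142, 'position': array([0.4136, 0.0535, 1.2205]), 'attitude': array([ 0.709 , -0.7025,  0.0436, -0.0428])}
wrist {'vfov': 62.597619481977425, 'cx': 317.2524400472487, 'cy': 241.1698743113108, 'T_tool_cam': array([[-0.0011, -0.9631, -0.2692,  0.0685],
       [ 1.    , -0.001 , -0.0008, -0.0002],
       [ 0.0005, -0.2692,  0.9631, -0.1429],
       [ 0.    ,  0.    ,  0.    ,  1.    ]])}
```

View pics/scene0.png

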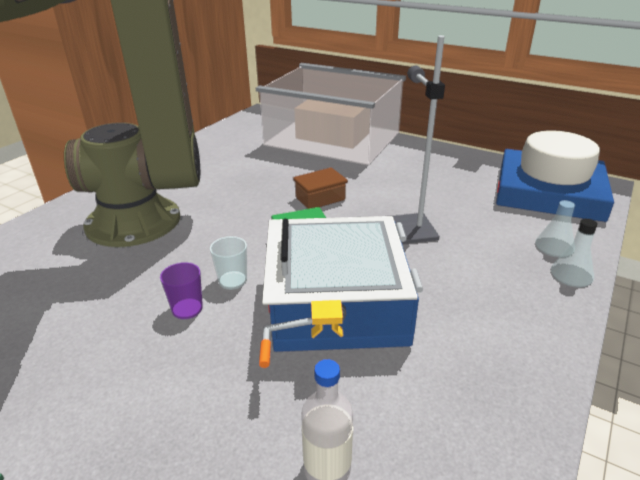

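View pics/top0.png

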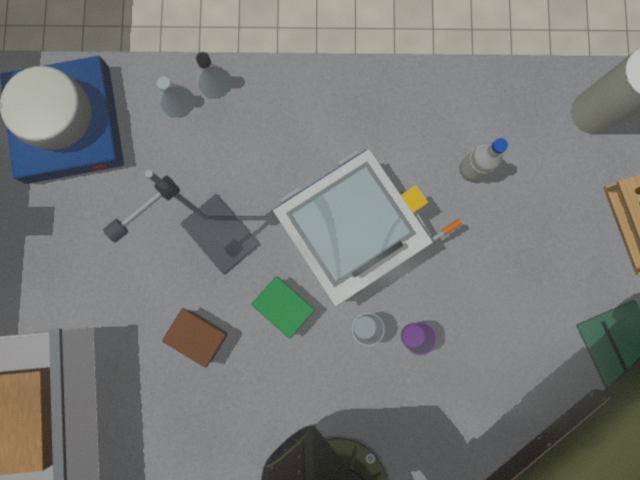

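The scene view shows the case at about (340,285), handle (285,240), orange sleeve (265,352) and socket (327,315). The top view shows the hood's corners at about (370,150), (434,238), (336,304) and (274,209), handle (378,258), sleeve (452,227) and socket (414,199). The bottle, beaker (368,329), tub (283,307) and stand are nearby.

```bash
cat > h.py <<'E'
import numpy as np,cv2,pickle
from scipy.spatial.transform import Rotation as R
np.set_printoptions(precision=4,suppress=True)
def pose(c,s=None):
    if "position" in c: return np.array(c["position"]),R.from_quat(c["attitude"]).as_matrix()
    T=np.eye(4);T[:3,:3]=R.from_quat(s["orientation"]).as_matrix();T[:3,3]=s["ee_pos"];T=T@c["T_tool_cam"];return T[:3,3],T[:3,:3]
def ray(c,p,s=None):
    f=240/np.tan(np.radians(c["vfov"]/2));o,M=pose(c,s);d=M@np.array([(p[0]-c["cx"])/f,(p[1]-c["cy"])/f,1]);return o,d/np.linalg.norm(d)
def plane(c,p,z,s=None):
    o,d=ray(c,p,s);return o+d*(z-o[2])/d[2]
def tri(r):
    A=sum(np.eye(3)-np.outer(d,d) for o,d in r);b=sum((np.eye(3)-np.outer(d,d))@o for o,d in r);x=np.linalg.solve(A,b)
    return x,[float(np.linalg.norm((np.eye(3)-np.outer(d,d))@(x-o)))*1000 for o,d in r]
def proj(c,X,s=None):
    f=240/np.tan(np.radians(c["vfov"]/2));o,M=pose(c,s);q=M.T@(np.array(X)-o);return np.array([c["cx"]+f*q[0]/q[2],c["cy"]+f*q[1]/q[2]])
def blob(img,lo,hi,box=None):
    m=cv2.inRange(cv2.cvtColor(img,cv2.COLOR_RGB2HSV),lo,hi)
    if box: k=np.zeros_like(m);x0,y0,x1,y1=box;k[y0:y1,x0:x1]=m[y0:y1,x0:x1];m=k
    cs,_=cv2.findContours(m,cv2.RETR_EXTERNAL,cv2.CHAIN_APPROX_NONE)
    return max(cs,key=cv2.contourArea)
def axis(c):
    b=cv2.boxPoints(cv2.minAreaRect(c));e=[b[1]-b[0],b[2]-b[1]]
    return ((b[0]+b[3])/2,(b[1]+b[2])/2) if np.linalg.norm(e[0])>np.linalg.norm(e[1]) else ((b[0]+b[1])/2,(b[2]+b[3])/2)
E
python3 - <<'E'
from h import *
s,d=pickle.load(open("c0.pkl","rb"));t,c=d["top"],d["scene"]
O=((5,180,150),(18,255,255));Y=((20,150,130),(32,255,255));W=((0,0,190),(180,40,255));K=((0,0,0),(180,255,70))
def cen(k):return np.array(cv2.minAreaRect(k)[0])
for n,m in(("sleeve",O),("yellow",Y)):
    a=blob(t["img"],*m,box=(380,150,480,260));b=blob(c["img"],*m,box=(230,290,360,380))
    print(n,cen(a),cen(b),tri([ray(t,cen(a)),ray(c,cen(b))]))
    print(axis(a),axis(b))
ha=blob(t["img"],*K,box=(345,235,415,285));hb=blob(c["img"],*K,box=(272,210,296,270))
print("handle",cen(ha),cen(hb),cv2.minAreaRect(ha),cv2.minAreaRect(hb),tri([ray(t,cen(ha)),ray(c,cen(hb))]))
A=sorted(axis(ha),key=lambda p:p[0]);B=sorted(axis(hb),key=lambda p:p[1])
for p,q in zip(A,B):print(p,q,tri([ray(t,p),ray(c,q)]))
w=blob(t["img"],*W,box=(262,140,445,315));h=cv2.convexHull(w);q=cv2.approxPolyDP(h,8,True)[:,0];print("hood top px",q.tolist());
for p in q:print(plane(t,p,.117))
w=blob(c["img"],*W,box=(255,205,425,305));q2=cv2.approxPolyDP(cv2.convexHull(w),8,True)[:,0];print(q2.tolist())
for p in q2:print(plane(c,p,.117))
for n,p,z in(("bottlecap",(499,146),.2),("beaker",(368,327),.085),("purple",(416,338),.085),("tub",(283,306),.062),("standclampend",(116,230),.33),("standrodtop",(150,175),.43),("clampboss",(166,187),.33),("foot",(222,233),.012)):print(n,plane(t,p,z))
E
```

```text
sleeve [452.1538 225.7308] [264.5 353. ] (array([ 0.5851, -0.2484,  0.0821]), [1.0170716992062971, 1.0170716992064475])
(array([445.2308, 230.3461], dtype=float32), array([459.0769, 221.1154], dtype=float32)) (array([264.5, 340. ], dtype=float32), array([264.5, 366. ], dtype=float32))
yellow [414.2432 198.5405] [327.  318.5] (array([ 0.641 , -0.1598,  0.1074]), [0.4568512194503261, 0.4568512194502617])
(array([407.9594, 189.7432], dtype=float32), array([420.527 , 207.3378], dtype=float32)) (array([327., 301.], dtype=float32), array([327., 336.], dtype=float32))
handle [398.1001 244.7   ] [284.7265 240.0137] ((398.1000671386719, 244.7000274658203), (3.130495071411133, 5.81377649307251), 63.43495178222656) ((284.7264709472656, 240.01373291015625), (5.747030735015869, 42.10456085205078), 3.4682295322418213) (array([ 0.5309, -0.1101,  0.1878]), [0.5860101308817602, 0.586010130881745])
[395.5001 246.    ] [286. 219.] (array([ 0.5259, -0.099 ,  0.2203]), [2.0680290197653117, 2.0680290197652242])
[400.7001 243.4   ] [283.4529 261.0275] (array([ 0.5362, -0.1216,  0.1549]), [0.9023413534997436, 0.9023413534998507])Traceback (most recent call last):
  File "<stdin>", line 13, in <module>
  File "h.py", line 20, in blob
    return max(cs,key=cv2.contourArea)
ValueError: max() iterable argument is empty
```

```bash
python3 - <<'E'
from h import *
s,d=pickle.load(open("c0.pkl","rb"));t,c=d["top"],d["scene"]
print([t["img"][y,x].tolist() for x,y in((290,213),(345,295),(378,259),(366,180),(300,330))],c["img"][225,300],c["img"][285,285])
def cen(k):return np.array(cv2.minAreaRect(k)[0])
ha=blob(t["img"],(0,0,0),(180,255,110),box=(345,235,410,285));hb=blob(c["img"],(0,0,0),(180,255,90),box=(272,210,296,270))
A=sorted(axis(ha),key=lambda p:p[0]);B=sorted(axis(hb),key=lambda p:p[1])
print(cv2.minAreaRect(ha))
for p,q in zip(A,B):print(p,q,tri([ray(t,p),ray(c,q)]))
print([plane(t,p,.158) for p in A])
W=((0,0,180),(180,18,255))
for k,box in((t,(262,140,445,315)),(c,(255,205,425,305))):
    w=blob(k["img"],*W,box=box);q=cv2.approxPolyDP(cv2.convexHull(w),8,True)[:,0]
    for p in q:print(p,plane(k,p,.117))
for n,p,z in(("bottlecap",(499,146),.2),("beaker",(368,327),.085),("purple",(416,338),.085),("tub",(283,306),.062),("standclampend",(116,230),.33),("standrodtop",(150,175),.43),("clampboss",(166,187),.33),("foot",(222,233),.012)):print(n,plane(t,p,z))
E
```

```text
[[122, 127, 129], [180, 184, 180], [94, 97, 98], [148, 161, 161], [91, 95, 96]] [191 204 207] [167 169 170]
((376.88458251953125, 259.0768737792969), (6.10170316696167, 59.07557678222656), 56.3099365234375)
[352.3076 275.4615] [284. 219.] (array([ 0.4685, -0.0211,  0.1619]), [1.040029818756036, 1.040029818756016])
[401.4615 242.6923] [284. 261.] (array([ 0.5378, -0.1228,  0.1563]), [0.5808199917801986, 0.5808199917802559])
[array([ 0.4695, -0.0207,  0.158 ]), array([ 0.5381, -0.1222,  0.158 ])]
[371 154] [ 0.7378 -0.0644  0.117 ]
[287 227] [0.5746 0.117  0.117 ]
[279 218] [0.594  0.1346 0.117 ]
[282 205] [0.6225 0.1286 0.117 ]
[417 205] [0.6315 0.225  0.117 ]
[415 298] [ 0.7429 -0.0564  0.117 ]
[263 303] [ 0.5405 -0.1895  0.117 ]
[255 293] [ 0.5145 -0.1762  0.117 ]
[255 205] [0.3392 0.0539 0.117 ]
bottlecap [ 0.7326 -0.3155  0.2   ]
beaker [ 0.3623 -0.0599  0.085 ]
purple [ 0.3398 -0.1634  0.085 ]
tub [0.4055 0.1262 0.062 ]
standclampend [0.5355 0.4011 0.33  ]
standrodtop [0.6089 0.314  0.43  ]
clampboss [0.6123 0.3179 0.33  ]
foot [0.5742 0.2757 0.012 ]
```

Measured against the given sizes:

- The handle is at 0.159 m height and 123 mm long.
- The sleeve lies at machine y -192, radius 117.
- The socket lies at x -30, y -150.

This puts the machine's origin at about (0.582, -0.018) with yaw 0.595. I'll write a planner that gives the row numbers.

```bash
cat > plan.py <<'E'
from h import *
from bench import env
import json
MO=np.array([.582,-.0184,0]);MR=R.from_euler('z',.595).as_matrix();HP=env.hold_point_z
def m2w(p):return MO+MR@(np.array(p)/1000)
def w2m(p):return MR.T@(np.array(p)-MO)*1000
def ori(b):
    b=np.radians(b);z=np.array([np.sin(b),0,-np.cos(b)]);x=np.array([0,-1,0]);return MR@np.stack([x,np.cross(z,x),z],1)
def hood(t,y=0):f=t+np.arctan2(38,215);r=np.hypot(38,215);return [120-r*np.cos(f),y,120+r*np.sin(f)]
def rod(a,y=-192):return [-10-117*np.cos(a),y,100+117*np.sin(a)]
def plan(wps):
    """wps: (grasp point in machine mm, pitch deg, rows)"""
    s=env.get_state();p=np.array(s["ee_pos"]);Q=R.from_quat(s["orientation"])
    print("t",s["time"],"grasp pt",w2m(p+Q.as_matrix()[:,2]*HP*-1),"F",s["force"],"w",s["gripper_width"],s["gripper_force"])
    for g,b,n in wps:
        T=ori(b);tp=m2w(g)+T[:,2]*HP
        for i in range(n):
            d=Q.as_matrix().T@(tp-p)/(n-i)*100;r=np.degrees((Q.inv()*R.from_matrix(T)).as_rotvec())/(n-i)
            d=np.round(d,2);r=np.round(r,1)
            p=p+Q.as_matrix()@d/100;Q=Q*R.from_rotvec(np.radians(r))
            print(*d,"|",*r)
        print("--",w2m(p-Q.as_matrix()[:,2]*HP))
def st():
    s=env.get_state();Q=R.from_quat(s["orientation"]).as_matrix();print(s["time"],w2m(s["ee_pos"]-Q[:,2]*HP),"z",MR.T@Q[:,2],"F",s["force"],s["gripper_width"],s["gripper_force"],s["joint_pos"])
E
python3 - <<'E'
from plan import *
plan([([-95,0,270],0,12),([-95,0,222],0,3)])
E
```

```text
t 0.15 grasp pt [-616.046  -240.6858  249.2256] F [0.4059 0.1522 0.1959] w 0.08531771148769798 0.0
-3.73 2.99 -0.17 | 0.0 0.0 -8.7
-4.14 2.39 -0.17 | 0.0 0.0 -8.7
-4.46 1.74 -0.17 | 0.0 0.0 -8.7
-4.67 1.05 -0.17 | 0.0 0.0 -8.6
-4.77 0.34 -0.17 | 0.0 0.0 -8.7
-4.77 -0.39 -0.17 | 0.0 0.0 -8.6
-4.65 -1.1 -0.17 | 0.0 0.0 -8.7
-4.44 -1.79 -0.17 | 0.0 0.0 -8.6
-4.12 -2.43 -0.17 | 0.0 0.0 -8.7
-3.7 -3.03 -0.17 | 0.0 0.0 -8.6
-3.21 -3.55 -0.17 | -0.0 0.0 -8.7
-2.63 -3.98 -0.16 | -0.0 0.1 -8.6
-- [-95.0507   0.0041 269.9601]
-0.0 -0.0 1.6 | -0.0 -0.0 -0.0
-0.0 -0.0 1.6 | -0.0 -0.0 -0.0
-0.0 -0.0 1.6 | -0.0 -0.0 -0.0
-- [-95.0468  -0.0148 221.9601]
```

Request:
drive_tool(rows=[{"jaw":5,"x":-3.73,"y":2.99,"z":-0.17,"az":-8.7},{"jaw":5,"x":-4.14,"y":2.39,"z":-0.17,"az":-8.7},{"jaw":5,"x":-4.46,"y":1.74,"z":-0.17,"az":-8.7},{"jaw":5,"x":-4.67,"y":1.05,"z":-0.17,"az":-8.6},{"jaw":5,"x":-4.77,"y":0.34,"z":-0.17,"az":-8.7}], newtons=30)

```text
$.rows[0]: bad value
```

Request:
drive_tool(rows=[{"jaw":5,"x":-4.77,"y":-0.39,"z":-0.17,"az":-8.6},{"jaw":5,"x":-4.65,"y":-1.1,"z":-0.17,"az":-8.7},{"jaw":5,"x":-4.44,"y":-1.79,"z":-0.17,"az":-8.6},{"jaw":5,"x":-4.12,"y":-2.43,"z":-0.17,"az":-8.7},{"jaw":5,"x":-3.7,"y":-3.03,"z":-0.17,"az":-8.6}])

```text
$.rows[0]: bad value
```

Request:
drive_tool(rows=[{"jaw":5,"x":-3.21,"y":-3.55,"z":-0.17,"az":-8.7},{"jaw":5,"x":-2.63,"y":-3.98,"z":-0.16,"az":-8.6},{"jaw":5,"z":1.6},{"jaw":5,"z":1.6},{"jaw":5,"z":1.6}])

```text
$.rows[0]: bad value
```

```bash
python3 - <<'E'
from plan import *
st();s=env.get_state();c=env.capture("wrist");cv2.imwrite("pics/w1.png",c["img"][:,:,::-1]);pickle.dump((s,c),open("w1.pkl","wb"))
print([proj(c,m2w(x),s) for x in([-95,-60,158],[-95,60,158],[-126,-190,82],[-30,-153,104])])
plan([([-95,0,158],0,5)])
E
```

```text
0.15 [-616.046  -240.6858  249.2256] z [ 0.0002  0.0013 -1.    ] F [0.4059 0.1522 0.1959] 0.08531771148769798 0.0 [-0.8853  0.0407  0.0841 -0.0003 -1.6155 -0.3337]
[array([657.062 , 751.1729]), array([798.8349, 730.4142]), array([473.6517, 645.0036]), array([527.981 , 724.2989])]
t 0.2 grasp pt [-616.0751 -240.7301  249.3375] F [-0.0113 -0.5219 -1.2318] w 0.08534865193397531 0.0
-8.96 7.18 1.83 | 0.0 0.0 -20.8
-10.92 3.53 1.83 | 0.0 0.0 -20.8
-11.46 -0.57 1.84 | 0.0 0.0 -20.8
-10.51 -4.61 1.83 | 0.0 0.0 -20.8
-8.19 -8.05 1.84 | 0.0 0.1 -20.7
-- [-94.9762  -0.0319 157.9869]
```

View pics/w1.png

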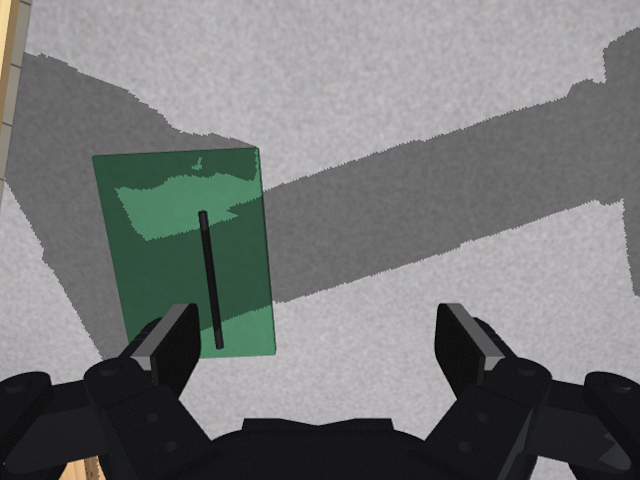

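The calls were refused, so the rows need all seven keys. The picture only shows the bench at the start pose, because the arm hasn't moved yet.

Request:
drive_tool(rows=[{"jaw":5,"x":-3.73,"y":2.99,"z":-0.17,"ax":0,"ay":0,"az":-8.7},{"jaw":5,"x":-4.14,"y":2.39,"z":-0.17,"ax":0,"ay":0,"az":-8.7},{"jaw":5,"x":-4.46,"y":1.74,"z":-0.17,"ax":0,"ay":0,"az":-8.7},{"jaw":5,"x":-4.67,"y":1.05,"z":-0.17,"ax":0,"ay":0,"az":-8.6},{"jaw":5,"x":-4.77,"y":0.34,"z":-0.17,"ax":0,"ay":0,"az":-8.7}], newtons=30)

```text
time: 0.82
ee_pos: [0.3308, -0.357, 0.2397]
orientation: [-0.529, 0.849, 0.0, 0.0]
force: [0.9, -0.6, 0.0]
gripper_width: 0.0501
gripper_force: 0.0
```

Request:
drive_tool(rows=[{"jaw":5,"x":-4.77,"y":-0.39,"z":-0.17,"ax":0,"ay":0,"az":-8.6},{"jaw":5,"x":-4.65,"y":-1.1,"z":-0.17,"ax":0,"ay":0,"az":-8.7},{"jaw":5,"x":-4.44,"y":-1.79,"z":-0.17,"ax":0,"ay":0,"az":-8.6},{"jaw":5,"x":-4.12,"y":-2.43,"z":-0.17,"ax":0,"ay":0,"az":-8.7},{"jaw":5,"x":-3.7,"y":-3.03,"z":-0.17,"ax":0,"ay":0,"az":-8.6}])

```text
time: 1.45
ee_pos: [0.4545, -0.1522, 0.2484]
orientation: [0.804, -0.594, 0.0, -0.0]
force: [0.9, 0.4, 1.0]
gripper_width: 0.0501
gripper_force: 0.0
```

Request:
drive_tool(rows=[{"jaw":5,"x":-3.21,"y":-3.55,"z":-0.17,"ax":0,"ay":0,"az":-8.7},{"jaw":5,"x":-2.63,"y":-3.98,"z":-0.16,"ax":0,"ay":0,"az":-8.6},{"jaw":5,"x":0,"y":0,"z":1.6,"ax":0,"ay":0,"az":0},{"jaw":5,"x":0,"y":0,"z":1.6,"ax":0,"ay":0,"az":0},{"jaw":5,"x":0,"y":0,"z":1.6,"ax":0,"ay":0,"az":0}])

```text
time: 2.08
ee_pos: [0.5028, -0.0727, 0.2023]
orientation: [0.883, -0.47, -0.0, 0.0]
force: [0.2, 0.5, 0.1]
gripper_width: 0.0497
gripper_force: 0.0
```

```bash
python3 - <<'E'
from plan import *
st();s=env.get_state();c=env.capture("wrist");cv2.imwrite("pics/w2.png",c["img"][:,:,::-1]);pickle.dump((s,c),open("w2.pkl","wb"))
print([proj(c,m2w(x),s) for x in([-95,-60,158],[-95,60,158],[-126,-190,82],[-30,-153,104])])
plan([([-95,0,158],0,5)])
E
```

```text
2.075 [-96.0163  -0.5295 221.0259] z [-0.0004  0.0003 -1.    ] F [0.218  0.4547 0.0867] 0.04969755895309723 0.0 [ 0.2536 -0.2084 -0.2012 -0.0001 -1.5785  0.3392]
[array([313.9655, 150.7968]), array([315.2002, 376.6432]), array([369.0927, -94.0254]), array([191.3989, -33.0918])]
t 2.125 grasp pt [-96.5115   0.0452 218.5421] F [-0.039   0.5927 -2.5031] w 0.04978513814272486 0.0
0.0 -0.03 1.21 | 0.0 0.0 -0.0
0.01 -0.04 1.21 | 0.0 0.0 -0.0
0.0 -0.03 1.21 | 0.1 0.0 -0.0
0.01 -0.04 1.21 | 0.0 0.1 -0.1
0.0 -0.03 1.21 | 0.1 0.0 -0.0
-- [-95.0126   0.0065 158.0382]
```

View pics/w2.png

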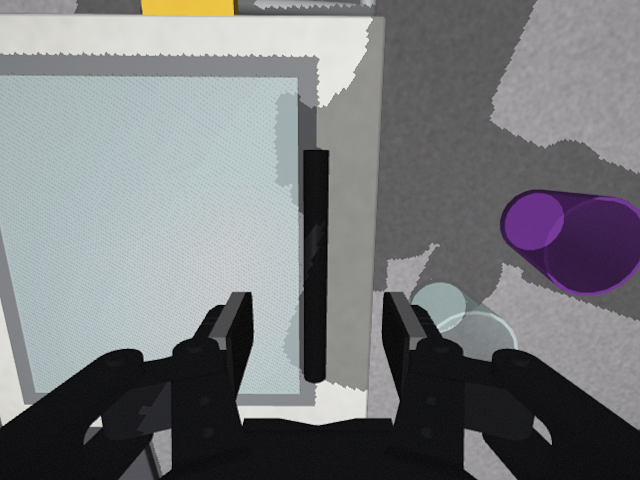

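The wrist view shows the handle from (316,150) to (315,382). I predicted (314,151) to (315,376), so it agrees within about 2 mm and sits centred between the fingers.

Request:
drive_tool(rows=[{"jaw":5,"x":0,"y":-0.03,"z":1.2,"ax":0,"ay":0,"az":0},{"jaw":5,"x":0,"y":-0.03,"z":1.2,"ax":0,"ay":0,"az":0},{"jaw":5,"x":0,"y":-0.03,"z":1.2,"ax":0,"ay":0,"az":0},{"jaw":5,"x":0,"y":-0.03,"z":1.2,"ax":0,"ay":0,"az":0},{"jaw":5,"x":0,"y":-0.03,"z":1.1,"ax":0,"ay":0,"az":0}])

```text
time: 2.75
ee_pos: [0.5045, -0.071, 0.1437]
orientation: [0.883, -0.469, -0.0, 0.0]
force: [-0.1, 0.1, -0.0]
gripper_width: 0.0499
gripper_force: 0.0
```

Request:
drive_tool(rows=[{"jaw":0.8,"x":0,"y":0,"z":0,"ax":0,"ay":0,"az":0},{"jaw":0.8,"x":0,"y":0,"z":0,"ax":0,"ay":0,"az":0},{"jaw":0.8,"x":0,"y":0,"z":0,"ax":0,"ay":0,"az":0},{"jaw":0.8,"x":0,"y":0,"z":0,"ax":0,"ay":0,"az":0},{"jaw":0.8,"x":0,"y":0,"z":0,"ax":0,"ay":0,"az":0}])

```text
time: 3.38
ee_pos: [0.5037, -0.0718, 0.1451]
orientation: [0.883, -0.469, -0.001, 0.001]
force: [-4.8, -2.5, 1.0]
gripper_width: 0.0108
gripper_force: 29.5
```

```bash
python3 - <<'E'
from plan import *
st()
plan([(hood(t),0,1) for t in np.linspace(0,1.31,16)[1:]])
E
```

```text
3.375 [-94.7599  -0.3545 163.8242] z [-0.0023  0.     -1.    ] F [-4.7986 -2.4769  0.9709] 0.010763691256271591 29.473190009593964 [ 0.2554 -0.1983 -0.2968  0.0007 -1.4745  0.3383]
t 3.375 grasp pt [-94.7599  -0.3545 163.8242] F [-4.7986 -2.4769  0.9709] w 0.010763691256271591 29.473190009593964
-0.04 -0.39 -1.28 | 0.1 0.0 -0.1
-- [-90.863    0.0403 176.6154]
0.0 -0.57 -1.82 | 0.0 0.0 0.0
-- [-85.1534   0.0426 194.8124]
0.0 -0.73 -1.76 | 0.0 0.0 0.0
-- [-77.8442   0.0457 212.4086]
0.01 -0.88 -1.69 | 0.0 0.0 0.0
-- [-69.0352  -0.0503 229.3039]
-0.0 -1.03 -1.61 | 0.0 0.0 0.0
-- [-58.7267  -0.0456 245.3985]
-0.0 -1.16 -1.51 | 0.0 0.0 0.0
-- [-47.1188  -0.0401 260.4924]
-0.0 -1.29 -1.4 | 0.0 0.0 0.0
-- [-34.2114  -0.034  274.4856]
-0.0 -1.4 -1.29 | 0.0 0.0 0.0
-- [-20.2046  -0.0272 287.3782]
-0.0 -1.52 -1.16 | 0.0 0.0 0.0
-- [ -4.9985  -0.0198 298.9702]
-0.0 -1.6 -1.02 | 0.0 0.0 0.0
-- [ 11.0069  -0.0119 309.1618]
-0.0 -1.7 -0.88 | 0.0 0.0 0.0
-- [ 28.0115  -0.0035 317.9528]
0.0 -1.76 -0.73 | 0.0 0.0 0.0
-- [ 45.6153   0.0053 325.2435]
0.0 -1.82 -0.57 | 0.0 0.0 0.0
-- [ 63.8183   0.0145 330.9339]
0.0 -1.86 -0.41 | 0.0 0.0 0.0
-- [ 82.4205   0.0239 335.0241]
0.0 -1.89 -0.25 | 0.0 0.0 0.0
-- [101.3218   0.0335 337.5142]
```

The grasp is closed about 5 mm high on the bar, so I'll reseat it lower before lifting.

Request:
drive_tool(rows=[{"jaw":2.5,"x":0,"y":0,"z":0,"ax":0,"ay":0,"az":0},{"jaw":2.5,"x":0,"y":0,"z":0.2,"ax":0,"ay":0,"az":0},{"jaw":2.5,"x":0,"y":0,"z":0.4,"ax":0,"ay":0,"az":0},{"jaw":2.5,"x":0,"y":0,"z":0,"ax":0,"ay":0,"az":0},{"jaw":0.8,"x":0,"y":0,"z":0,"ax":0,"ay":0,"az":0}])

```text
time: 4.0
ee_pos: [0.5035, -0.0717, 0.1385]
orientation: [0.883, -0.469, -0.001, 0.001]
force: [1.3, 1.3, -0.5]
gripper_width: 0.0105
gripper_force: 29.2
```

Request:
drive_tool(rows=[{"jaw":0.8,"x":0,"y":0,"z":0,"ax":0,"ay":0,"az":0},{"jaw":0.8,"x":0,"y":0,"z":0,"ax":0,"ay":0,"az":0},{"jaw":0.8,"x":0,"y":0,"z":0,"ax":0,"ay":0,"az":0},{"jaw":0.8,"x":0,"y":0,"z":0,"ax":0,"ay":0,"az":0},{"jaw":0.8,"x":0,"y":0,"z":0,"ax":0,"ay":0,"az":0}])

```text
time: 4.62
ee_pos: [0.5036, -0.0717, 0.1385]
orientation: [0.883, -0.469, -0.001, 0.001]
force: [-4.8, -2.1, 0.6]
gripper_width: 0.0109
gripper_force: 29.4
```

```bash
python3 - <<'E'
from plan import *
st()
plan([(hood(t),0,1) for t in np.linspace(0,1.31,16)[1:]])
E
```

```text
4.625 [-94.7793  -0.1682 157.229 ] z [-0.0027  0.0005 -1.    ] F [-4.7635 -2.0827  0.6206] 0.01094656628117784 29.415776431560516 [ 0.2555 -0.1964 -0.307   0.0004 -1.4629  0.3383]
t 4.625 grasp pt [-94.7793  -0.1682 157.229 ] F [-4.7635 -2.0827  0.6206] w 0.01094656628117784 29.415776431560516
-0.02 -0.39 -1.94 | 0.2 0.0 -0.1
-- [-90.8928   0.0172 176.6188]
0.0 -0.58 -1.82 | -0.0 0.0 0.0
-- [-85.108    0.0112 194.8236]
0.0 -0.73 -1.76 | -0.0 0.0 0.0
-- [-77.8227   0.0066 212.4296]
0.0 -0.88 -1.69 | -0.0 0.0 0.0
-- [-69.0367   0.0032 229.337 ]
0.0 -1.03 -1.6 | -0.0 0.0 0.0
-- [-58.7501   0.0013 245.3455]
0.0 -1.16 -1.51 | -0.0 0.0 0.0
-- [-47.1627   0.0007 260.4552]
0.0 -1.29 -1.41 | -0.0 0.0 0.0
-- [-34.2744   0.0015 274.5659]
0.0 -1.41 -1.28 | -0.0 0.0 0.0
-- [-20.1851   0.0037 287.3777]
0.0 -1.51 -1.16 | -0.0 0.0 0.0
-- [ -5.0947   0.0071 298.9903]
0.0 -1.61 -1.02 | -0.0 0.0 0.0
-- [ 10.9967   0.012  309.2037]
0.0 -1.69 -0.88 | -0.0 0.0 0.0
-- [ 27.8894   0.0181 318.0178]
0.0 -1.77 -0.72 | -0.0 0.0 0.0
-- [ 45.5834   0.0255 325.2325]
0.0 -1.82 -0.57 | -0.0 0.0 0.0
-- [ 63.7786   0.0341 330.9477]
0.01 -1.86 -0.41 | -0.0 0.0 0.0
-- [ 82.3753  -0.0562 335.0631]
-0.0 -1.89 -0.24 | -0.0 0.0 0.0
-- [101.2733  -0.0455 337.4789]
```

Request:
drive_tool(rows=[{"jaw":0.8,"x":0,"y":-0.39,"z":-1.94,"ax":0.2,"ay":0,"az":0},{"jaw":0.8,"x":0,"y":-0.58,"z":-1.82,"ax":0,"ay":0,"az":0},{"jaw":0.8,"x":0,"y":-0.73,"z":-1.76,"ax":0,"ay":0,"az":0},{"jaw":0.8,"x":0,"y":-0.88,"z":-1.69,"ax":0,"ay":0,"az":0},{"jaw":0.8,"x":0,"y":-1.03,"z":-1.6,"ax":0,"ay":0,"az":0}])

```text
time: 5.25
ee_pos: [0.5325, -0.0524, 0.2261]
orientation: [0.883, -0.47, -0.001, 0.001]
force: [-4.8, -6.3, -3.0]
gripper_width: 0.0107
gripper_force: 29.3
```

```bash
python3 - <<'E'
from plan import *
st()
E
```

```text
5.25 [-59.9992  -0.4207 244.8468] z [-0.0032  0.0013 -1.    ] F [-4.793  -6.2943 -3.0305] 0.01072308861301559 29.27141547203064 [ 0.2778 -0.1306 -0.0896 -0.0002 -1.6152  0.3151]
```

The lift is following the arc with low forces, so I'll continue to the top.

Request:
drive_tool(rows=[{"jaw":0.8,"x":0,"y":-1.16,"z":-1.51,"ax":0,"ay":0,"az":0},{"jaw":0.8,"x":0,"y":-1.29,"z":-1.41,"ax":0,"ay":0,"az":0},{"jaw":0.8,"x":0,"y":-1.41,"z":-1.28,"ax":0,"ay":0,"az":0},{"jaw":0.8,"x":0,"y":-1.51,"z":-1.16,"ax":0,"ay":0,"az":0},{"jaw":0.8,"x":0,"y":-1.61,"z":-1.02,"ax":0,"ay":0,"az":0}])

```text
time: 5.88
ee_pos: [0.5903, -0.0141, 0.2933]
orientation: [0.883, -0.47, 0.0, 0.001]
force: [-9.2, -4.4, 5.4]
gripper_width: 0.0109
gripper_force: 29.2
```

Request:
drive_tool(rows=[{"jaw":0.8,"x":0,"y":-1.69,"z":-0.88,"ax":0,"ay":0,"az":0},{"jaw":0.8,"x":0,"y":-1.77,"z":-0.72,"ax":0,"ay":0,"az":0},{"jaw":0.8,"x":0,"y":-1.82,"z":-0.57,"ax":0,"ay":0,"az":0},{"jaw":0.8,"x":0,"y":-1.86,"z":-0.41,"ax":0,"ay":0,"az":0},{"jaw":0.8,"x":0,"y":-1.89,"z":-0.24,"ax":0,"ay":0,"az":0}])

```text
time: 6.5
ee_pos: [0.6667, 0.0367, 0.3221]
orientation: [0.883, -0.47, 0.002, -0.001]
force: [-1.2, -5.8, -2.3]
gripper_width: 0.0108
gripper_force: 29.9
```

Request:
drive_tool(rows=[{"jaw":0.8,"x":0,"y":0,"z":0,"ax":0,"ay":0,"az":0},{"jaw":0.8,"x":0,"y":0,"z":0,"ax":0,"ay":0,"az":0},{"jaw":0.8,"x":0,"y":0,"z":0,"ax":0,"ay":0,"az":0},{"jaw":0.8,"x":0,"y":0,"z":0,"ax":0,"ay":0,"az":0},{"jaw":0.8,"x":0,"y":0,"z":0,"ax":0,"ay":0,"az":0}])

```text
time: 7.12
ee_pos: [0.6676, 0.0373, 0.3218]
orientation: [0.883, -0.47, 0.003, -0.002]
force: [2.7, -4.1, 5.7]
gripper_width: 0.0105
gripper_force: 31.2
```

```bash
python3 - <<'E'
from plan import *
st();c=env.capture("scene");cv2.imwrite("pics/s3.png",c["img"][:,:,::-1])
E
```

```text
7.125 [101.9412  -1.8186 340.5141] z [ 0.007  -0.0036 -1.    ] F [ 2.7448 -4.1399  5.7491] 0.010482797360346945 31.160813570022583 [ 0.355   0.2521  0.4847  0.0019 -1.7957  0.2382]
```

View pics/s3.png

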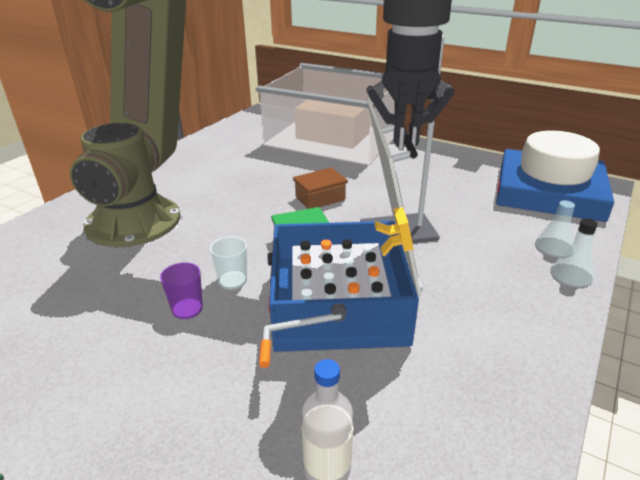

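The picture shows the hood standing up at about 1.31 with the gripper still holding it. The rod is unchanged, with its sleeve at (265,352). I'll release, go up and over, and approach the sleeve at a 45° pitch.

Request:
drive_tool(rows=[{"jaw":2.8,"x":0,"y":0,"z":0,"ax":0,"ay":0,"az":0},{"jaw":2.8,"x":0,"y":0,"z":0,"ax":0,"ay":0,"az":0},{"jaw":2.8,"x":0,"y":0,"z":0,"ax":0,"ay":0,"az":0},{"jaw":2.8,"x":0,"y":0,"z":0,"ax":0,"ay":0,"az":0},{"jaw":2.8,"x":0,"y":0,"z":0,"ax":0,"ay":0,"az":0}])

```text
time: 7.8
ee_pos: [0.6666, 0.0386, 0.3192]
orientation: [0.883, -0.469, 0.001, -0.002]
force: [-0.2, 0.4, 0.1]
gripper_width: 0.0279
gripper_force: 0.0
```

```bash
python3 - <<'E'
from plan import *
st()
plan([([101,0,410],0,5),([-183,-192,300],45,10),([-183,-192,139],45,5),([-126,-192,82],45,5)])
E
```

```text
7.8 [101.9531  -0.2535 337.9309] z [ 0.0033  0.0002 -1.    ] F [-0.1897  0.3505  0.0629] 0.02785223061276092 0.0 [ 0.356   0.2531  0.4821 -0.001  -1.7966  0.2383]
t 7.8 grasp pt [101.9531  -0.2535 337.9309] F [-0.1897  0.3505  0.0629] w 0.02785223061276092 0.0
-0.01 0.02 -1.44 | -0.0 0.0 -0.0
-0.0 0.01 -1.44 | -0.0 0.0 -0.0
-0.01 0.02 -1.44 | -0.1 0.0 -0.0
-0.0 0.02 -1.44 | -0.0 0.0 -0.0
-0.01 0.01 -1.45 | -0.1 0.0 -0.0
-- [101.0312   0.0317 410.0287]
1.92 2.71 1.05 | 4.5 -0.0 -0.0
1.92 2.78 0.83 | 4.5 -0.0 -0.0
1.92 2.84 0.61 | 4.5 -0.0 -0.0
1.92 2.88 0.38 | 4.5 -0.0 -0.0
1.92 2.9 0.16 | 4.5 -0.0 -0.0
1.92 2.9 -0.07 | 4.5 -0.0 -0.0
1.93 2.88 -0.3 | 4.5 -0.0 -0.0
1.92 2.85 -0.52 | 4.5 -0.0 -0.0
1.93 2.8 -0.74 | 4.5 -0.0 -0.0
1.92 2.74 -0.97 | 4.5 -0.0 -0.0
-- [-183.0184 -191.9889  300.0402]
0.0 2.28 2.28 | 0.0 -0.0 -0.0
0.0 2.28 2.28 | 0.0 -0.0 -0.0
0.0 2.27 2.28 | 0.0 -0.0 -0.0
0.0 2.28 2.28 | 0.0 -0.0 -0.0
0.0 2.27 2.27 | 0.0 -0.0 -0.0
-- [-182.9787 -191.9548  139.032 ]
0.0 0.0 1.61 | 0.0 -0.0 -0.0
0.0 0.0 1.61 | 0.0 -0.0 -0.0
0.0 0.0 1.61 | 0.0 -0.0 -0.0
0.0 0.0 1.62 | 0.0 -0.0 -0.0
0.0 0.0 1.61 | 0.0 -0.0 -0.0
-- [-125.9969 -191.974    82.0282]
```

Request:
drive_tool(rows=[{"jaw":2.8,"x":0,"y":0,"z":-1.6,"ax":0,"ay":0,"az":0},{"jaw":2.8,"x":0,"y":0,"z":-1.6,"ax":0,"ay":0,"az":0},{"jaw":2.8,"x":0,"y":0,"z":-1.6,"ax":0,"ay":0,"az":0},{"jaw":2.8,"x":0,"y":0,"z":-1.6,"ax":0,"ay":0,"az":0},{"jaw":2.8,"x":0,"y":0,"z":-1.6,"ax":0,"ay":0,"az":0}])

```text
time: 8.43
ee_pos: [0.6664, 0.0383, 0.3999]
orientation: [0.883, -0.469, 0.001, -0.002]
force: [-0.1, -0.5, -0.7]
gripper_width: 0.0279
gripper_force: 0.0
```

Request:
drive_tool(rows=[{"jaw":4.5,"x":1.92,"y":2.71,"z":1.05,"ax":4.5,"ay":0,"az":0},{"jaw":4.5,"x":1.92,"y":2.78,"z":0.83,"ax":4.5,"ay":0,"az":0},{"jaw":4.5,"x":1.92,"y":2.84,"z":0.61,"ax":4.5,"ay":0,"az":0},{"jaw":4.5,"x":1.92,"y":2.88,"z":0.38,"ax":4.5,"ay":0,"az":0},{"jaw":4.5,"x":1.92,"y":2.9,"z":0.16,"ax":4.5,"ay":0,"az":0}])

```text
time: 9.05
ee_pos: [0.6074, -0.1178, 0.3467]
orientation: [0.866, -0.46, 0.093, -0.175]
force: [-0.4, -0.8, 0.1]
gripper_width: 0.0451
gripper_force: 0.0
```

Request:
drive_tool(rows=[{"jaw":4.5,"x":1.92,"y":2.9,"z":-0.07,"ax":4.5,"ay":0,"az":0},{"jaw":4.5,"x":1.93,"y":2.88,"z":-0.3,"ax":4.5,"ay":0,"az":0},{"jaw":4.5,"x":1.92,"y":2.85,"z":-0.52,"ax":4.5,"ay":0,"az":0},{"jaw":4.5,"x":1.93,"y":2.8,"z":-0.74,"ax":4.5,"ay":0,"az":0},{"jaw":4.5,"x":1.92,"y":2.74,"z":-0.97,"ax":4.5,"ay":0,"az":0}])

```text
time: 9.68
ee_pos: [0.5495, -0.2731, 0.2943]
orientation: [0.815, -0.433, 0.182, -0.34]
force: [0.8, -0.2, -0.3]
gripper_width: 0.0451
gripper_force: 0.0
```

Request:
drive_tool(rows=[{"jaw":4.5,"x":0,"y":2,"z":2,"ax":0,"ay":0,"az":0},{"jaw":4.5,"x":0,"y":2.3,"z":2.3,"ax":0,"ay":0,"az":0},{"jaw":4.5,"x":0,"y":2,"z":2,"ax":0,"ay":0,"az":0},{"jaw":4.5,"x":0,"y":2,"z":2,"ax":0,"ay":0,"az":0},{"jaw":4.5,"x":0,"y":0,"z":0,"ax":0,"ay":0,"az":0}])

```text
time: 10.3
ee_pos: [0.5497, -0.2713, 0.1735]
orientation: [0.815, -0.434, 0.178, -0.34]
force: [-1.0, 0.4, 0.7]
gripper_width: 0.0452
gripper_force: 0.0
```

```bash
python3 - <<'E'
from plan import *
st();s=env.get_state();c=env.capture("wrist");cv2.imwrite("pics/w4.png",c["img"][:,:,::-1])
k=blob(c["img"],(5,180,150),(18,255,255))
print(cv2.boundingRect(k),[proj(c,m2w(x),s) for x in(rod(-.15),rod(-.15,-167),rod(-.15,-213))])
t=env.capture("top");k=blob(t["img"],(5,180,150),(18,255,255),box=(380,150,480,260));print(cv2.minAreaRect(k)[0])
t=env.capture("scene");k=blob(t["img"],(5,180,150),(18,255,255),box=(230,290,360,380));print(cv2.minAreaRect(k)[0])
Y=blob(t["img"],(20,150,130),(32,255,255),box=(300,150,450,330));print(cv2.boundingRect(Y))
plan([(rod(-.15),45,5)])
E
```

```text
10.3 [-181.7801 -191.3599  186.717 ] z [ 0.7086  0.0029 -0.7056] F [-0.9552  0.4317  0.6764] 0.04523303730620781 0.0 [-0.598  -0.0854 -0.0853 -0.7518 -1.3092  1.2942]
(364, 210, 28, 72) [array([371.9704, 242.8096]), array([370.6699, 280.213 ]), array([373.1193, 209.7686])]
(451.9615173339844, 226.19227600097656)
(264.5, 353.5)
(375, 208, 38, 47)
t 10.45 grasp pt [-181.4621 -192.8896  191.2709] F [-1.0224 -1.0934  0.052 ] w 0.0448696232547387 0.0
-0.02 0.76 2.32 | -0.0 -0.0 0.0
-0.02 0.76 2.32 | -0.1 -0.0 0.0
-0.03 0.76 2.33 | -0.0 -0.0 0.0
-0.02 0.75 2.33 | -0.1 -0.1 0.0
-0.02 0.75 2.32 | -0.0 -0.0 0.1
-- [-125.7113 -192.0392   82.5572]
```

View pics/w4.png

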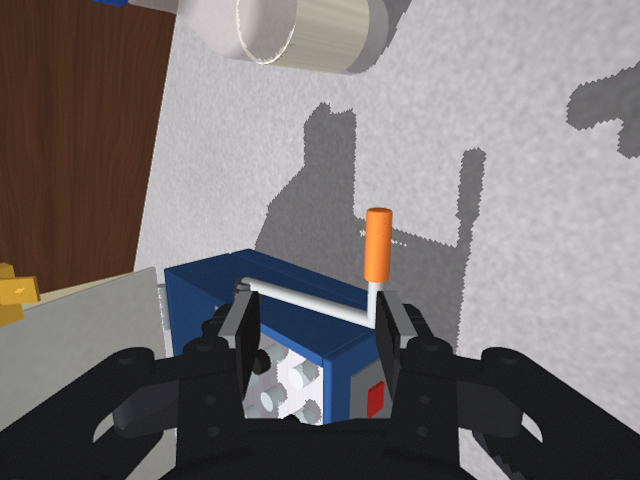

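The wrist view shows the sleeve at (378,246), predicted (372,243). It lies between the finger directions and only needs a shift of about 4 cm to tool +y. Next I move in and cage it.

Request:
drive_tool(rows=[{"jaw":4.5,"x":0,"y":1.3,"z":1,"ax":0,"ay":0,"az":0},{"jaw":4.5,"x":0,"y":1.3,"z":2,"ax":0,"ay":0,"az":0},{"jaw":4.5,"x":0,"y":1.2,"z":2.5,"ax":0,"ay":0,"az":0},{"jaw":4.5,"x":0,"y":0,"z":2.5,"ax":0,"ay":0,"az":0},{"jaw":4.5,"x":0,"y":0,"z":2.0,"ax":0,"ay":0,"az":0}])

```text
time: 11.08
ee_pos: [0.587, -0.2463, 0.0764]
orientation: [0.815, -0.433, 0.179, -0.34]
force: [0.5, -0.1, 0.3]
gripper_width: 0.045
gripper_force: 0.0
```

Request:
drive_tool(rows=[{"jaw":4.5,"x":0,"y":0,"z":1.3,"ax":0,"ay":0,"az":0},{"jaw":4.5,"x":0,"y":0,"z":0,"ax":0,"ay":0,"az":0},{"jaw":4.5,"x":0,"y":0,"z":0,"ax":0,"ay":0,"az":0},{"jaw":4.5,"x":0,"y":0,"z":0,"ax":0,"ay":0,"az":0},{"jaw":4.5,"x":0,"y":0,"z":0,"ax":0,"ay":0,"az":0}])

```text
time: 11.7
ee_pos: [0.5947, -0.2425, 0.0705]
orientation: [0.815, -0.433, 0.181, -0.339]
force: [0.7, 1.1, 0.1]
gripper_width: 0.0449
gripper_force: 0.0
```

```bash
python3 - <<'E'
from plan import *
st();s=env.get_state();c=env.capture("wrist");cv2.imwrite("pics/w5.png",c["img"][:,:,::-1])
k=blob(c["img"],(5,180,150),(18,255,255))
print(cv2.boundingRect(k),[proj(c,m2w(x),s) for x in(rod(-.15),rod(-.15,-167),rod(-.15,-213))])
plan([(rod(a),45,1) for a in np.linspace(-.15,1.69,16)])
E
```

```text
11.7 [-128.4128 -192.6841   83.7171] z [ 0.7098 -0.0013 -0.7044] F [0.6779 1.0682 0.1252] 0.04494675755862714 0.0 [-0.5144  0.0274 -0.1589 -0.7867 -1.1128  1.3724]
(303, 280, 43, 121) [array([314.1917, 331.8188]), array([314.3707, 392.1539]), array([314.0277, 276.5432])]
t 11.75 grasp pt [-128.3599 -192.6012   83.5584] F [-0.084  -0.0469 -0.7383] w 0.044588505737394785 0.0
-0.06 -0.11 0.26 | -0.2 -0.1 -0.0
-- [-125.693  -192.037    82.5535]
-0.0 -0.92 -1.1 | -0.0 0.0 -0.0
-- [-126.9696 -192.0461   96.8367]
-0.0 -1.05 -0.98 | -0.0 0.0 -0.0
-- [-126.4784 -192.0547  111.1911]
-0.01 -1.16 -0.84 | -0.0 0.0 -0.0
-- [-124.2195 -191.9626  125.3339]
0.0 -1.25 -0.69 | -0.0 0.0 -0.0
-- [-120.2633 -191.9697  139.0528]
0.0 -1.33 -0.54 | -0.0 0.0 -0.0
-- [-114.6807 -191.976   152.2772]
0.0 -1.39 -0.37 | -0.0 0.0 -0.0
-- [-107.4715 -191.9812  164.7242]
0.0 -1.42 -0.2 | -0.0 0.0 -0.0
-- [ -98.8478 -191.9855  176.1816]
0.0 -1.43 -0.02 | -0.0 0.0 -0.0
-- [ -88.8803 -191.9885  186.4373]
0.0 -1.43 0.16 | -0.0 0.0 -0.0
-- [ -77.6397 -191.9904  195.4205]
0.0 -1.39 0.32 | -0.0 0.0 -0.0
-- [ -65.5502 -191.9911  202.9898]
0.0 -1.35 0.5 | -0.0 0.0 -0.0
-- [ -52.4703 -191.9906  209.0036]
0.0 -1.28 0.66 | -0.0 0.0 -0.0
-- [ -38.7536 -191.9889  213.3913]
0.0 -1.18 0.8 | -0.0 0.0 -0.0
-- [ -24.7536 -191.986   216.0821]
0.0 -1.08 0.95 | -0.0 0.0 -0.0
-- [ -10.3996 -191.982   217.0051]
0.0 -0.95 1.07 | -0.0 0.0 -0.0
-- [   3.8842 -191.9769  216.1604]
```

View pics/w5.png

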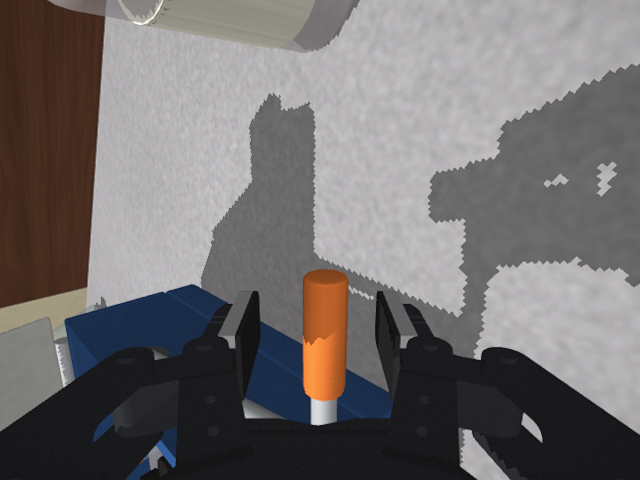

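The sleeve is between the pads, with its centre at column 325 against 317 for the fingers, so about 3 mm off. I'll adjust, close the cage to 1.9 cm and swing the rod.

Request:
drive_tool(rows=[{"jaw":4.5,"x":0,"y":0.2,"z":0.4,"ax":0,"ay":0,"az":0},{"jaw":1.9,"x":0,"y":0,"z":0,"ax":0,"ay":0,"az":0},{"jaw":1.9,"x":0,"y":0,"z":0,"ax":0,"ay":0,"az":0},{"jaw":1.9,"x":0,"y":0,"z":0,"ax":0,"ay":0,"az":0},{"jaw":1.9,"x":0,"y":0,"z":0,"ax":0,"ay":0,"az":0}])

```text
time: 12.38
ee_pos: [0.5959, -0.2413, 0.0658]
orientation: [0.815, -0.433, 0.18, -0.339]
force: [-0.3, -0.2, -0.3]
gripper_width: 0.0187
gripper_force: 0.0
```

```bash
python3 - <<'E'
from plan import *
st()
E
```

```text
12.375 [-126.721  -192.385    78.9312] z [ 0.7096 -0.0005 -0.7046] F [-0.2875 -0.2144 -0.28  ] 0.01868328325656992 0.0 [-0.5121  0.0337 -0.161  -0.7891 -1.1062  1.3768]
```

Request:
drive_tool(rows=[{"jaw":1.9,"x":0,"y":-0.92,"z":-1.1,"ax":0,"ay":0,"az":0},{"jaw":1.9,"x":0,"y":-1.05,"z":-0.98,"ax":0,"ay":0,"az":0},{"jaw":1.9,"x":0,"y":-1.16,"z":-0.84,"ax":0,"ay":0,"az":0},{"jaw":1.9,"x":0,"y":-1.25,"z":-0.69,"ax":0,"ay":0,"az":0},{"jaw":1.9,"x":0,"y":-1.33,"z":-0.54,"ax":0,"ay":0,"az":0}])

```text
time: 13.0
ee_pos: [0.6047, -0.2358, 0.1368]
orientation: [0.815, -0.433, 0.181, -0.339]
force: [-2.2, -1.8, -0.5]
gripper_width: 0.0189
gripper_force: 1.4
```

```bash
python3 - <<'E'
from plan import *
st()
plan([(rod(a),45,1) for a in np.linspace(.46,1.72,12)[1:]])
E
```

```text
13.0 [-116.3817 -192.7383  150.0126] z [ 0.7093 -0.0015 -0.7049] F [-2.2352 -1.8134 -0.4792] 0.01886638897587337 1.392127275466919 [-0.4827 -0.0307 -0.1027 -0.7434 -1.1735  1.26  ]
t 13.0 grasp pt [-116.3817 -192.7383  150.0126] F [-2.2352 -1.8134 -0.4792] w 0.01886638897587337 1.392127275466919
-0.08 -1.53 -0.38 | -0.2 -0.1 -0.0
-- [-108.2451 -191.9691  163.5892]
0.0 -1.33 -0.2 | 0.0 0.0 -0.0
-- [-100.2508 -191.9729  174.405 ]
0.0 -1.33 -0.06 | 0.0 0.0 -0.0
-- [ -91.2668 -191.9765  184.2304]
0.0 -1.34 0.1 | 0.0 0.0 -0.0
-- [ -81.0812 -191.9797  192.9947]
0.0 -1.32 0.26 | 0.0 0.0 -0.0
-- [ -69.9062 -191.9825  200.4859]
0.0 -1.27 0.4 | 0.0 0.0 -0.0
-- [ -58.0952 -191.9849  206.6334]
0.0 -1.23 0.54 | 0.0 0.0 -0.0
-- [ -45.5776 -191.9869  211.5077]
0.0 -1.15 0.68 | 0.0 0.0 -0.0
-- [ -32.6363 -191.9883  214.8263]
0.0 -1.07 0.81 | 0.0 0.0 -0.0
-- [ -19.342  -191.9893  216.6599]
0.0 -0.97 0.93 | 0.0 0.0 -0.0
-- [  -5.9069 -191.9898  216.9377]
0.0 -0.85 1.03 | 0.0 0.0 -0.0
-- [   7.3862 -191.9898  215.66  ]
```

Request:
drive_tool(rows=[{"jaw":1.9,"x":0,"y":-1.5,"z":-0.38,"ax":0,"ay":0,"az":0},{"jaw":1.9,"x":0,"y":-1.33,"z":-0.2,"ax":0,"ay":0,"az":0},{"jaw":1.9,"x":0,"y":-1.33,"z":-0.06,"ax":0,"ay":0,"az":0},{"jaw":1.9,"x":0,"y":-1.34,"z":0.1,"ax":0,"ay":0,"az":0},{"jaw":1.9,"x":0,"y":-1.32,"z":0.26,"ax":0,"ay":0,"az":0}])

```text
time: 13.62
ee_pos: [0.6436, -0.2088, 0.1863]
orientation: [0.815, -0.433, 0.18, -0.34]
force: [-1.9, -1.2, -1.1]
gripper_width: 0.0191
gripper_force: 0.8
```

Request:
drive_tool(rows=[{"jaw":1.9,"x":0,"y":-1.27,"z":0.4,"ax":0,"ay":0,"az":0},{"jaw":1.9,"x":0,"y":-1.23,"z":0.54,"ax":0,"ay":0,"az":0},{"jaw":1.9,"x":0,"y":-1.15,"z":0.68,"ax":0,"ay":0,"az":0},{"jaw":1.9,"x":0,"y":-1.07,"z":0.81,"ax":0,"ay":0,"az":0},{"jaw":1.9,"x":0,"y":0,"z":0,"ax":0,"ay":0,"az":0}])

```text
time: 14.25
ee_pos: [0.6856, -0.18, 0.202]
orientation: [0.816, -0.433, 0.18, -0.34]
force: [-0.4, -0.0, -1.0]
gripper_width: 0.0191
gripper_force: 0.0
```

```bash
python3 - <<'E'
from plan import *
st()
plan([(rod(a),45,1) for a in np.linspace(1.54,1.7,3)])
E
```

```text
14.25 [ -18.103  -191.9023  215.1926] z [ 0.7098  0.0009 -0.7044] F [-0.3942 -0.0133 -1.0069] 0.019110991646959372 0.0 [-0.3125  0.0053  0.03   -0.6643 -1.1386  1.0511]
t 14.25 grasp pt [ -18.103  -191.9023  215.1926] F [-0.3942 -0.0133 -1.0069] w 0.019110991646959372 0.0
0.01 -0.43 0.2 | -0.2 0.0 0.0
-- [ -13.6084 -192.      216.8824]
0.0 -0.66 0.66 | -0.0 0.0 0.0
-- [  -4.2746 -191.9934  216.8861]
0.0 -0.6 0.72 | -0.0 0.0 0.0
-- [   5.0595 -191.9864  216.0412]
```

Request:
drive_tool(rows=[{"jaw":1.9,"x":0,"y":-0.45,"z":0.2,"ax":0,"ay":0,"az":0},{"jaw":1.9,"x":0,"y":-0.65,"z":0.65,"ax":0,"ay":0,"az":0},{"jaw":1.9,"x":0,"y":-0.7,"z":0.85,"ax":0,"ay":0,"az":0},{"jaw":1.9,"x":0,"y":0,"z":0,"ax":0,"ay":0,"az":0},{"jaw":1.9,"x":0,"y":0,"z":0,"ax":0,"ay":0,"az":0}])

```text
time: 14.88
ee_pos: [0.7056, -0.1673, 0.2035]
orientation: [0.815, -0.433, 0.181, -0.34]
force: [-0.0, -0.1, 0.6]
gripper_width: 0.019
gripper_force: 0.0
```

```bash
python3 - <<'E'
from plan import *
st()
s=env.get_state();c=env.capture("wrist");cv2.imwrite("pics/w6.png",c["img"][:,:,::-1])
k=blob(c["img"],(5,180,150),(18,255,255));print(cv2.boundingRect(k))
c=env.capture("scene");t=env.capture("top")
ks=[blob(q["img"],(5,180,150),(18,255,255),box=b) for q,b in((t,(330,100,480,260)),(c,(230,150,420,380)))]
print([cv2.minAreaRect(k)[0] for k in ks],[proj(q,m2w(rod(1.69))) for q in(t,c)])
x,e=tri([ray(q,cv2.minAreaRect(k)[0]) for q,k in zip((t,c),ks)]);print(w2m(x),e)
cv2.imwrite("pics/s6.png",c["img"][:,:,::-1])
E
```

```text
14.875 [   5.6606 -192.5579  216.6713] z [ 0.71   -0.0008 -0.7042] F [-0.0336 -0.1101  0.6477] 0.018972601650786566 0.0 [-0.2766  0.0294  0.0528 -0.6497 -1.1141  1.0202]
(298, 277, 47, 130)
[(426.300048828125, 164.8999786376953), (354.229736328125, 279.87835693359375)] [array([432.0517, 162.3007]), array([354.1053, 278.8198])]
[   6.1139 -182.4502  206.8414] [0.7552315560915379, 0.7552315560913889]
```

View pics/s6.png

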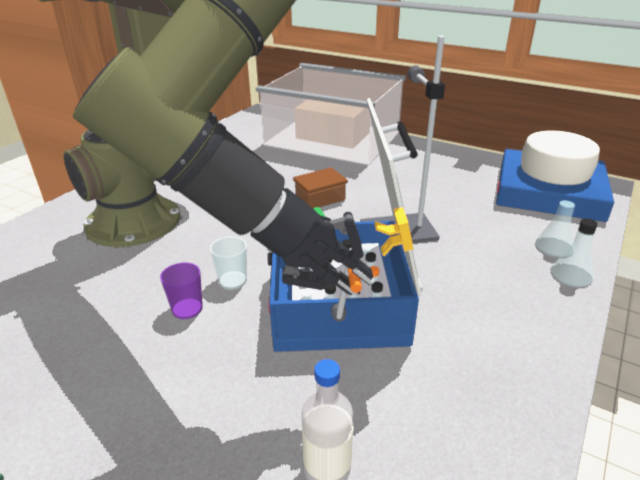

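The picture shows the hood still up and the rod standing with its sleeve in the fingers at (354,280), as predicted for 1.69. I'll release it, withdraw and go back above the handle.

```bash
python3 - <<'E'
from plan import *
plan([([-65,-192,287],45,4),([-60,-190,430],25,6),([101.5,0,415],0,8)])
E
```

```text
t 15.025 grasp pt [   5.2688 -192.6337  216.5839] F [ 0.0854 -0.7961 -0.5657] w 0.01933987017763638 0.0
-0.01 -0.01 -2.49 | -0.1 -0.0 -0.0
-0.02 -0.01 -2.49 | -0.0 -0.0 -0.0
-0.01 -0.0 -2.48 | -0.1 -0.0 -0.0
-0.02 -0.01 -2.49 | -0.0 -0.1 -0.0
-- [ -64.9861 -191.9693  287.043 ]
-0.03 -1.64 -1.64 | -3.3 0.0 -0.0
-0.04 -1.54 -1.74 | -3.3 0.0 -0.0
-0.03 -1.44 -1.82 | -3.4 0.0 -0.0
-0.04 -1.33 -1.9 | -3.3 0.0 -0.0
-0.03 -1.21 -1.98 | -3.4 0.0 -0.0
-0.04 -1.09 -2.04 | -3.3 0.0 -0.0
-- [ -60.0185 -189.9747  429.9349]
-2.37 -1.65 1.0 | -3.1 0.0 0.0
-2.37 -1.7 0.91 | -3.1 0.0 0.0
-2.37 -1.75 0.82 | -3.1 0.0 0.0
-2.38 -1.79 0.72 | -3.1 0.0 0.0
-2.37 -1.83 0.63 | -3.2 0.0 0.0
-2.38 -1.86 0.52 | -3.1 0.0 0.0
-2.37 -1.89 0.42 | -3.2 0.0 0.0
-2.38 -1.91 0.32 | -3.1 0.0 0.0
-- [101.4895  -0.0087 414.9918]
```

Request:
drive_tool(rows=[{"jaw":3.2,"x":0,"y":0,"z":0,"ax":0,"ay":0,"az":0},{"jaw":3.2,"x":0,"y":0,"z":0,"ax":0,"ay":0,"az":0},{"jaw":3.2,"x":0,"y":0,"z":0,"ax":0,"ay":0,"az":0},{"jaw":3.2,"x":0,"y":0,"z":-0.5,"ax":0,"ay":0,"az":0},{"jaw":3.2,"x":0,"y":0,"z":-1.5,"ax":0,"ay":0,"az":0}])

```text
time: 15.65
ee_pos: [0.693, -0.1752, 0.2167]
orientation: [0.816, -0.433, 0.179, -0.339]
force: [-0.2, -0.0, -0.5]
gripper_width: 0.0318
gripper_force: 0.0
```

Request:
drive_tool(rows=[{"jaw":3.2,"x":0,"y":0,"z":-2.6,"ax":0,"ay":0,"az":0},{"jaw":3.2,"x":0,"y":0,"z":-2.7,"ax":0,"ay":0,"az":0},{"jaw":3.2,"x":0,"y":0,"z":-2.6,"ax":0,"ay":0,"az":0},{"jaw":3.2,"x":0,"y":-1.64,"z":-1.64,"ax":-3.3,"ay":0,"az":0},{"jaw":3.2,"x":0,"y":-1.54,"z":-1.74,"ax":-3.3,"ay":0,"az":0}])

```text
time: 16.27
ee_pos: [0.6459, -0.2081, 0.3214]
orientation: [0.833, -0.443, 0.156, -0.291]
force: [0.1, 0.1, 0.2]
gripper_width: 0.032
gripper_force: 0.0
```

Request:
drive_tool(rows=[{"jaw":3.2,"x":0,"y":-1.44,"z":-1.82,"ax":-3.4,"ay":0,"az":0},{"jaw":3.2,"x":0,"y":-1.33,"z":-1.9,"ax":-3.3,"ay":0,"az":0},{"jaw":3.2,"x":0,"y":-1.21,"z":-1.98,"ax":-3.4,"ay":0,"az":0},{"jaw":3.2,"x":0,"y":-1.09,"z":-2.04,"ax":-3.3,"ay":0,"az":0},{"jaw":3.2,"x":0,"y":0,"z":0,"ax":0,"ay":0,"az":0}])

```text
time: 16.9
ee_pos: [0.6465, -0.2073, 0.4153]
orientation: [0.862, -0.457, 0.104, -0.193]
force: [-0.3, -0.6, 0.1]
gripper_width: 0.0322
gripper_force: 0.0
```

Request:
drive_tool(rows=[{"jaw":2.8,"x":-2.37,"y":-1.65,"z":1.0,"ax":-3.1,"ay":0,"az":0},{"jaw":2.8,"x":-2.37,"y":-1.7,"z":0.91,"ax":-3.1,"ay":0,"az":0},{"jaw":2.8,"x":-2.37,"y":-1.75,"z":0.82,"ax":-3.1,"ay":0,"az":0},{"jaw":2.8,"x":-2.38,"y":-1.79,"z":0.72,"ax":-3.1,"ay":0,"az":0},{"jaw":2.8,"x":-2.37,"y":-1.83,"z":0.63,"ax":-3.2,"ay":0,"az":0}])

```text
time: 17.52
ee_pos: [0.6589, -0.0548, 0.4019]
orientation: [0.88, -0.468, 0.039, -0.073]
force: [0.5, -0.3, -0.5]
gripper_width: 0.0281
gripper_force: 0.0
```

Request:
drive_tool(rows=[{"jaw":2.8,"x":-2.38,"y":-1.86,"z":0.52,"ax":-3.1,"ay":0,"az":0},{"jaw":2.8,"x":-2.37,"y":-1.89,"z":0.42,"ax":-3.2,"ay":0,"az":0},{"jaw":2.8,"x":-2.38,"y":-1.91,"z":0.32,"ax":-3.1,"ay":0,"az":0},{"jaw":2.8,"x":0,"y":0,"z":0,"ax":0,"ay":0,"az":0},{"jaw":2.8,"x":0,"y":0,"z":0,"ax":0,"ay":0,"az":0}])

```text
time: 18.15
ee_pos: [0.6673, 0.0356, 0.3956]
orientation: [0.883, -0.469, 0.001, -0.002]
force: [0.2, 0.3, 0.7]
gripper_width: 0.0284
gripper_force: 0.0
```

Request:
drive_tool(rows=[{"jaw":2.8,"x":0,"y":0,"z":0,"ax":0,"ay":0,"az":0},{"jaw":2.8,"x":0,"y":0,"z":0,"ax":0,"ay":0,"az":0},{"jaw":2.8,"x":0,"y":0,"z":0,"ax":0,"ay":0,"az":0},{"jaw":2.8,"x":0,"y":0,"z":0,"ax":0,"ay":0,"az":0},{"jaw":2.8,"x":0,"y":0,"z":0,"ax":0,"ay":0,"az":0}])

```text
time: 18.77
ee_pos: [0.6675, 0.0363, 0.3955]
orientation: [0.883, -0.469, 0.001, -0.002]
force: [-0.0, 0.4, -0.2]
gripper_width: 0.0278
gripper_force: 0.0
```

```bash
python3 - <<'E'
from plan import *
st();s=env.get_state();c=env.capture("wrist");cv2.imwrite("pics/w7.png",c["img"][:,:,::-1])
print([proj(c,m2w(hood(1.31,y)),s) for y in(-60,60)])
c2=env.capture("scene");t=env.capture("top")
ks=[blob(q["img"],(5,180,150),(18,255,255),box=b) for q,b in((t,(330,100,480,260)),(c2,(310,150,420,380)))]
print([cv2.minAreaRect(k)[0] for k in ks],[proj(q,m2w(rod(1.69,-190))) for q in(t,c2)])
x,e=tri([ray(q,cv2.minAreaRect(k)[0]) for q,k in zip((t,c2),ks)]);print(w2m(x),e)
plan([([101.9,0,380],0,4),([101.9,0,337.5],0,4)])
E
```

```text
18.775 [101.3486  -2.6479 414.1807] z [ 0.0035  0.0001 -1.    ] F [-0.0459  0.3611 -0.1945] 0.027823409839191817 0.0 [ 0.3521  0.3253  0.7153 -0.001  -1.9575  0.2419]
[array([317.1679, 153.8512]), array([317.5439, 365.7474])]Traceback (most recent call last):
  File "<stdin>", line 5, in <module>
  File "h.py", line 20, in blob
    return max(cs,key=cv2.contourArea)
ValueError: max() iterable argument is empty
```

View pics/w7.png

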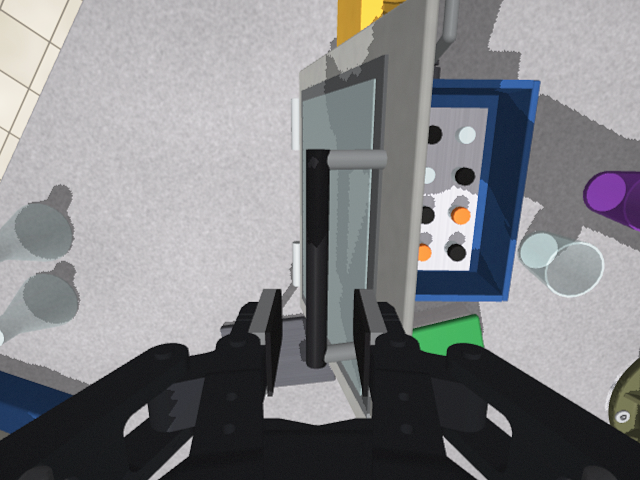

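The wrist view shows the handle at column 317, rows 150–367, exactly where 1.31 predicts and between the fingers. I'll descend and grip it again.

Request:
drive_tool(rows=[{"jaw":2.8,"x":-0.1,"y":0,"z":1.6,"ax":0,"ay":0,"az":0},{"jaw":2.8,"x":-0.1,"y":0,"z":1.6,"ax":0,"ay":0,"az":0},{"jaw":2.8,"x":0,"y":0,"z":1.6,"ax":0,"ay":0,"az":0},{"jaw":2.8,"x":0,"y":0,"z":1.5,"ax":0,"ay":0,"az":0},{"jaw":2.8,"x":0,"y":0,"z":1.4,"ax":0,"ay":0,"az":0}])

```text
time: 19.55
ee_pos: [0.6665, 0.0381, 0.3178]
orientation: [0.883, -0.469, 0.001, -0.002]
force: [0.3, 0.5, -0.2]
gripper_width: 0.0278
gripper_force: 0.0
```

Request:
drive_tool(rows=[{"jaw":2.8,"x":0,"y":0,"z":0,"ax":0,"ay":0,"az":0},{"jaw":0.8,"x":0,"y":0,"z":0,"ax":0,"ay":0,"az":0},{"jaw":0.8,"x":0,"y":0,"z":0,"ax":0,"ay":0,"az":0},{"jaw":0.8,"x":0,"y":0,"z":0,"ax":0,"ay":0,"az":0},{"jaw":0.8,"x":0,"y":0,"z":0,"ax":0,"ay":0,"az":0}])

```text
time: 20.18
ee_pos: [0.6666, 0.0379, 0.3192]
orientation: [0.883, -0.469, 0.001, -0.002]
force: [-1.4, 0.5, 2.5]
gripper_width: 0.0106
gripper_force: 29.5
```

```bash
python3 - <<'E'
from plan import *
st();c=env.capture("scene")
k=blob(c["img"],(5,170,120),(18,255,255),box=(300,230,400,330));p=cv2.minAreaRect(k)
print(p);print({a:proj(c,m2w(rod(a,-190))).tolist() for a in(1.6,1.65,1.69,1.75)})
plan([(hood(t),0,1) for t in np.linspace(1.31,.80,21)])
E
```

```text
20.175 [101.5356  -0.7279 337.9351] z [ 0.0042 -0.0004 -1.    ] F [-1.4323  0.4827  2.507 ] 0.010607419346446729 29.505974650382996 [ 0.3553  0.2518  0.4804 -0.0006 -1.7953  0.2388]
((354.5, 278.5), (27.0, 11.0), 90.0)
{1.6: [346.3228513785718, 277.7689400141144], 1.65: [350.5716937641397, 277.7846111228244], 1.69: [353.9509868997005, 277.91888789016537], 1.75: [358.97091344227323, 278.32200125807066]}
t 20.225 grasp pt [101.5442  -0.7175 337.8784] F [-1.792  -0.5005  2.9884] w 0.010832163920381617 29.54134315252304
-0.07 0.03 0.03 | -0.2 -0.0 -0.0
-- [101.3112  -0.0175 337.5771]
-0.0 0.56 0.06 | -0.0 -0.0 -0.0
-- [ 95.7116  -0.0137 336.9738]
-0.0 0.55 0.07 | -0.0 -0.0 -0.0
-- [ 90.212   -0.01   336.2705]
-0.0 0.55 0.08 | -0.0 -0.0 -0.0
-- [ 84.7125  -0.0064 335.4673]
-0.0 0.55 0.1 | -0.0 -0.0 -0.0
-- [ 79.2131  -0.0028 334.464 ]
-0.0 0.55 0.11 | -0.0 -0.0 -0.0
-- [ 73.7137   0.0007 333.3608]
-0.0 0.54 0.12 | -0.0 -0.0 -0.0
-- [ 68.3144   0.0041 332.1576]
-0.0 0.54 0.14 | -0.0 -0.0 -0.0
-- [ 62.9152   0.0074 330.7544]
0.0 0.53 0.15 | -0.0 -0.0 -0.0
-- [ 57.6161   0.0106 329.2513]
0.0 0.53 0.17 | -0.0 -0.0 -0.0
-- [ 52.3171   0.0137 327.5482]
0.0 0.53 0.18 | -0.0 -0.0 -0.0
-- [ 47.0182   0.0167 325.7451]
0.0 0.52 0.19 | -0.0 -0.0 -0.0
-- [ 41.8193   0.0197 323.842 ]
0.0 0.52 0.21 | -0.0 -0.0 -0.0
-- [ 36.6206   0.0225 321.7389]
0.0 0.51 0.21 | -0.0 -0.0 -0.0
-- [ 31.5218   0.0253 319.6359]
0.0 0.51 0.24 | -0.0 -0.0 -0.0
-- [ 26.4232   0.0279 317.2329]
0.0 0.5 0.24 | -0.0 -0.0 -0.0
-- [ 21.4246   0.0305 314.83  ]
0.0 0.49 0.26 | -0.0 -0.0 -0.0
-- [ 16.5262   0.0329 312.2271]
0.0 0.49 0.27 | -0.0 -0.0 -0.0
-- [ 11.6278   0.0353 309.5242]
0.0 0.48 0.28 | -0.0 -0.0 -0.0
-- [  6.8294   0.0376 306.7214]
0.0 0.47 0.29 | -0.0 -0.0 -0.0
-- [  2.1311   0.0397 303.8186]
0.0 0.47 0.31 | -0.0 -0.0 -0.0
-- [ -2.567    0.0418 300.7158]
```

The scene view puts the rod at about 1.695 rad, so it's well placed. Next I lower the hood in the grip.

Request:
drive_tool(rows=[{"jaw":0.8,"x":0,"y":0.56,"z":0.06,"ax":0,"ay":0,"az":0},{"jaw":0.8,"x":0,"y":0.55,"z":0.07,"ax":0,"ay":0,"az":0},{"jaw":0.8,"x":0,"y":0.55,"z":0.08,"ax":0,"ay":0,"az":0},{"jaw":0.8,"x":0,"y":0.55,"z":0.1,"ax":0,"ay":0,"az":0},{"jaw":0.8,"x":0,"y":0.55,"z":0.11,"ax":0,"ay":0,"az":0}])

```text
time: 20.85
ee_pos: [0.6433, 0.0225, 0.3144]
orientation: [0.883, -0.469, 0.001, -0.002]
force: [-0.2, 1.6, 4.5]
gripper_width: 0.0107
gripper_force: 30.5
```

Request:
drive_tool(rows=[{"jaw":0.8,"x":0,"y":0.54,"z":0.12,"ax":0,"ay":0,"az":0},{"jaw":0.8,"x":0,"y":0.54,"z":0.14,"ax":0,"ay":0,"az":0},{"jaw":0.8,"x":0,"y":0.53,"z":0.15,"ax":0,"ay":0,"az":0},{"jaw":0.8,"x":0,"y":0.53,"z":0.17,"ax":0,"ay":0,"az":0},{"jaw":0.8,"x":0,"y":0.53,"z":0.18,"ax":0,"ay":0,"az":0}])

```text
time: 21.48
ee_pos: [0.6212, 0.0078, 0.3061]
orientation: [0.883, -0.469, 0.0, -0.002]
force: [-3.7, 2.6, 4.3]
gripper_width: 0.0108
gripper_force: 31.0
```

Request:
drive_tool(rows=[{"jaw":0.8,"x":0,"y":0.52,"z":0.19,"ax":0,"ay":0,"az":0},{"jaw":0.8,"x":0,"y":0.52,"z":0.21,"ax":0,"ay":0,"az":0},{"jaw":0.8,"x":0,"y":0.51,"z":0.21,"ax":0,"ay":0,"az":0},{"jaw":0.8,"x":0,"y":0.51,"z":0.24,"ax":0,"ay":0,"az":0},{"jaw":0.8,"x":0,"y":0,"z":0,"ax":0,"ay":0,"az":0}])

```text
time: 22.1
ee_pos: [0.6037, -0.0039, 0.2968]
orientation: [0.883, -0.469, -0.0, -0.001]
force: [-4.8, 3.5, 0.6]
gripper_width: 0.0111
gripper_force: 30.9
```

```bash
python3 - <<'E'
from plan import *
st();c=env.capture("scene");cv2.imwrite("pics/s8.png",c["img"][:,:,::-1]);i=c["img"][200:330,280:460,::-1];cv2.imwrite("pics/s8c.png",cv2.resize(i,None,fx=4,fy=4))
plan([(hood(t),0,1) for t in np.linspace(.945,.79,7)[1:]])
E
```

```text
22.1 [ 26.0742  -0.1527 315.5416] z [ 0.0015  0.0016 -1.    ] F [-4.7969  3.4951  0.5933] 0.011143571801801271 30.94599276781082 [ 0.324   0.0671  0.2331 -0.002  -1.7358  0.2702]
t 22.15 grasp pt [ 26.0634  -0.1537 315.5637] F [-5.31    3.4866  1.6363] w 0.010576717560305017 30.956668853759766
-0.01 0.63 0.16 | -0.1 0.1 -0.0
-- [ 19.798   -0.0153 313.9564]
-0.0 0.49 0.26 | 0.0 -0.0 -0.0
-- [ 14.8966  -0.0131 311.359 ]
-0.0 0.49 0.28 | 0.0 -0.0 -0.0
-- [  9.9951  -0.0109 308.5617]
-0.0 0.49 0.29 | 0.0 -0.0 -0.0
-- [  5.0935  -0.0088 305.6643]
-0.0 0.47 0.3 | 0.0 -0.0 -0.0
-- [  0.3919  -0.0068 302.6669]
-0.0 0.47 0.32 | 0.0 -0.0 -0.0
-- [ -4.3099  -0.0048 299.4694]
```

View pics/s8c.png

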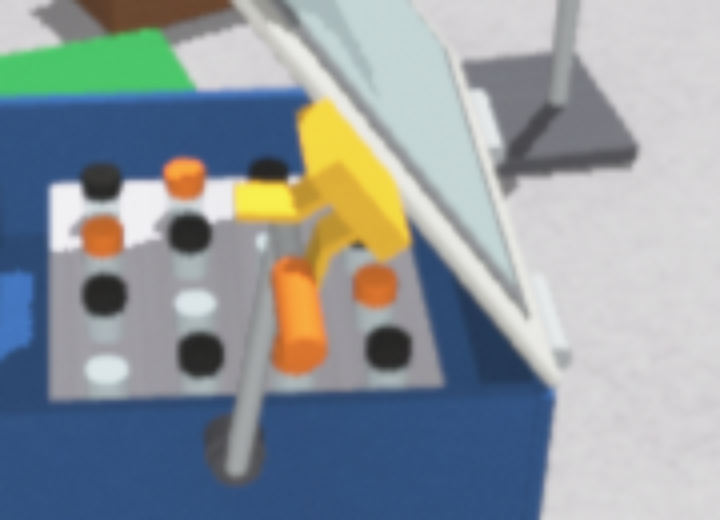

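The crop shows the pin entering the flared mouth between the two yellow prongs, so I continue down.

Request:
drive_tool(rows=[{"jaw":0.8,"x":0,"y":0.55,"z":0.22,"ax":0,"ay":0,"az":0},{"jaw":0.8,"x":0,"y":0.5,"z":0.25,"ax":0,"ay":0,"az":0},{"jaw":0.8,"x":0,"y":0.49,"z":0.27,"ax":0,"ay":0,"az":0},{"jaw":0.8,"x":0,"y":0.49,"z":0.29,"ax":0,"ay":0,"az":0},{"jaw":0.8,"x":0,"y":0,"z":0,"ax":0,"ay":0,"az":0}])

```text
time: 22.78
ee_pos: [0.5869, -0.0151, 0.2862]
orientation: [0.883, -0.469, -0.0, -0.001]
force: [-4.4, 4.0, -1.9]
gripper_width: 0.011
gripper_force: 30.5
```

```bash
python3 - <<'E'
from plan import *
st();plan([(hood(t),0,1) for t in np.linspace(.83,.79,3)])
E
```

```text
22.775 [  5.8514  -0.0706 304.8968] z [ 0.0015  0.0019 -1.    ] F [-4.4458  3.9802 -1.8783] 0.010963316744610034 30.486132502555847 [ 0.3141  0.0188  0.1638 -0.0022 -1.7149  0.2801]
t 22.775 grasp pt [  5.8514  -0.0706 304.8968] F [-4.4458  3.9802 -1.8783] w 0.010963316744610034 30.486132502555847
-0.0 0.29 0.06 | -0.1 0.1 -0.0
-- [  2.9849  -0.0356 304.2925]
-0.0 0.37 0.24 | 0.0 0.0 -0.0
-- [ -0.7157  -0.0338 301.8934]
-0.0 0.36 0.24 | 0.0 0.0 -0.0
-- [ -4.3163  -0.0321 299.4943]
```

Request:
drive_tool(rows=[{"jaw":0.8,"x":0,"y":0.3,"z":0.15,"ax":0,"ay":0,"az":0},{"jaw":0.8,"x":0,"y":0.3,"z":0.2,"ax":0,"ay":0,"az":0},{"jaw":0.8,"x":0,"y":0.3,"z":0.2,"ax":0,"ay":0,"az":0},{"jaw":0.8,"x":0,"y":0,"z":0,"ax":0,"ay":0,"az":0},{"jaw":0.8,"x":0,"y":0,"z":0,"ax":0,"ay":0,"az":0}])

```text
time: 23.4
ee_pos: [0.5798, -0.0199, 0.281]
orientation: [0.883, -0.469, -0.0, -0.001]
force: [-3.9, 4.4, -1.3]
gripper_width: 0.0109
gripper_force: 30.4
```

```bash
python3 - <<'E'
from plan import *
st();c=env.capture("scene");i=c["img"][200:330,280:460,::-1];cv2.imwrite("pics/s9c.png",cv2.resize(i,None,fx=4,fy=4))
E
```

```text
23.4 [ -2.7158   0.0162 299.6644] z [ 0.0023  0.0017 -1.    ] F [-3.8636  4.4455 -1.3002] 0.010899002682519218 30.382924675941467 [ 0.3099 -0.0023  0.1331 -0.0023 -1.7045  0.2847]
```

View pics/s9c.png

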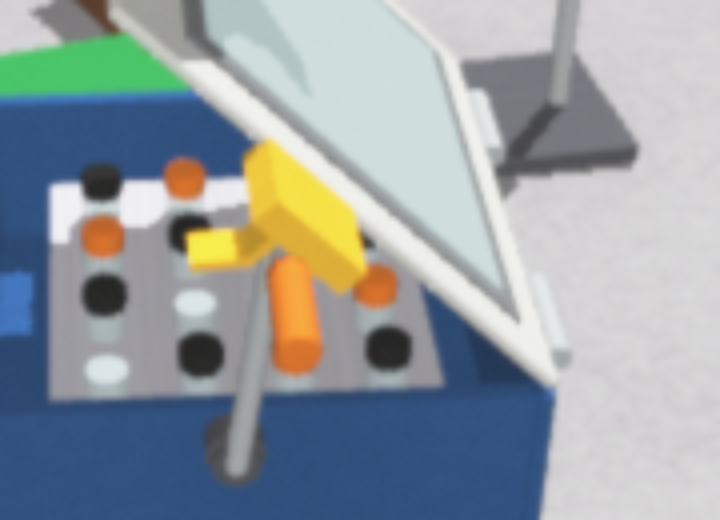

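That was my eleventh picture, one over the limit of ten, so from here I'll use numbers only. It shows the pin up in the notch. I'll press gently further along the arc until the force shows the seat.

Request:
drive_tool(rows=[{"jaw":0.8,"x":0,"y":0.15,"z":0.12,"ax":0,"ay":0,"az":0},{"jaw":0.8,"x":0,"y":0,"z":0,"ax":0,"ay":0,"az":0},{"jaw":0.8,"x":0,"y":0.15,"z":0.12,"ax":0,"ay":0,"az":0},{"jaw":0.8,"x":0,"y":0,"z":0,"ax":0,"ay":0,"az":0},{"jaw":0.8,"x":0,"y":0,"z":0,"ax":0,"ay":0,"az":0}])

```text
time: 24.08
ee_pos: [0.5778, -0.0212, 0.2793]
orientation: [0.883, -0.469, 0.001, -0.002]
force: [-3.0, 6.0, 1.1]
gripper_width: 0.011
gripper_force: 30.6
```

```bash
python3 - <<'E'
from plan import *
st()
E
```

```text
24.075 [ -5.0884   0.0123 298.0156] z [ 0.0045  0.001  -1.    ] F [-3.0274  6.0228  1.1353] 0.010999489473838444 30.570786595344543 [ 0.3087 -0.0098  0.1225 -0.0022 -1.6991  0.2862]
```

Request:
drive_tool(rows=[{"jaw":0.8,"x":0,"y":0.15,"z":0.12,"ax":0,"ay":0,"az":0},{"jaw":0.8,"x":0,"y":0,"z":0,"ax":0,"ay":0,"az":0},{"jaw":0.8,"x":0,"y":0.1,"z":0.1,"ax":0,"ay":0,"az":0},{"jaw":0.8,"x":0,"y":0,"z":0,"ax":0,"ay":0,"az":0},{"jaw":0.8,"x":0,"y":0,"z":0,"ax":0,"ay":0,"az":0}])

```text
time: 24.7
ee_pos: [0.5774, -0.0215, 0.2789]
orientation: [0.884, -0.468, 0.003, -0.004]
force: [2.4, 10.1, 4.8]
gripper_width: 0.0108
gripper_force: 31.0
```

```bash
python3 - <<'E'
from plan import *
st()
E
```

```text
24.7 [ -5.7884   0.0149 297.5721] z [ 0.0104 -0.0007 -0.9999] F [ 2.4264 10.0891  4.7823] 0.01083021694481417 31.017137467861176 [ 0.3083 -0.0166  0.115  -0.0023 -1.6922  0.2875]
```

The motion has stalled with rising force, so the hood is seated. I'll relax the command, open slightly and retreat upward.

Request:
drive_tool(rows=[{"jaw":0.8,"x":0,"y":-0.3,"z":-0.25,"ax":0,"ay":0,"az":0},{"jaw":0.8,"x":0,"y":0,"z":0,"ax":0,"ay":0,"az":0},{"jaw":2.5,"x":0,"y":0,"z":0,"ax":0,"ay":0,"az":0},{"jaw":2.5,"x":0,"y":0,"z":0,"ax":0,"ay":0,"az":0},{"jaw":2.5,"x":0,"y":0,"z":0,"ax":0,"ay":0,"az":0}])

```text
time: 25.32
ee_pos: [0.5783, -0.0221, 0.2799]
orientation: [0.883, -0.469, 0.001, -0.001]
force: [-0.0, -0.2, -0.0]
gripper_width: 0.0252
gripper_force: 0.0
```

```bash
python3 - <<'E'
from plan import *
st()
E
```

```text
25.325 [ -5.2104  -0.9668 298.5867] z [ 0.0031 -0.0004 -1.    ] F [-0.0082 -0.1713 -0.0417] 0.025189379172532257 0.0 [ 0.3079 -0.0082  0.1246 -0.0005 -1.7004  0.2859]
```

Request:
drive_tool(rows=[{"jaw":2.5,"x":0,"y":0,"z":-0.8,"ax":0,"ay":0,"az":0},{"jaw":2.5,"x":0,"y":0,"z":-1.5,"ax":0,"ay":0,"az":0},{"jaw":2.5,"x":0,"y":0,"z":-2,"ax":0,"ay":0,"az":0},{"jaw":2.5,"x":0,"y":0,"z":-2,"ax":0,"ay":0,"az":0},{"jaw":2.5,"x":0,"y":0,"z":-2,"ax":0,"ay":0,"az":0}])

```text
time: 25.95
ee_pos: [0.5781, -0.0219, 0.365]
orientation: [0.883, -0.469, 0.001, -0.002]
force: [1.0, 0.5, 0.2]
gripper_width: 0.0252
gripper_force: 0.0
```

Request:
drive_tool(rows=[{"jaw":2.5,"x":0,"y":0,"z":-1,"ax":0,"ay":0,"az":0},{"jaw":2.5,"x":0,"y":0,"z":0,"ax":0,"ay":0,"az":0},{"jaw":2.5,"x":0,"y":0,"z":0,"ax":0,"ay":0,"az":0},{"jaw":2.5,"x":0,"y":0,"z":0,"ax":0,"ay":0,"az":0},{"jaw":2.5,"x":0,"y":0,"z":0,"ax":0,"ay":0,"az":0}])

```text
time: 26.58
ee_pos: [0.5779, -0.0218, 0.3725]
orientation: [0.883, -0.469, 0.0, -0.001]
force: [-0.0, 0.7, -0.4]
gripper_width: 0.0252
gripper_force: 0.0
```

```bash
python3 - <<'E'
from plan import *
st();s=env.get_state();w=env.capture("wrist")
# handle bar in wrist view: dark columns, vs prediction
g=w["img"].max(2)
for r in(190,230,260):
    x=np.where(g[r,240:400]<60)[0]+240;print(r,(x.min(),x.max()) if len(x) else None)
print({t:proj(w,m2w(hood(t,-30)),s).tolist() for t in(.74,.78,.8,.82,.86)})
c=env.capture("scene")
k=blob(c["img"],(5,170,120),(13,255,255),box=(335,250,375,310));print(cv2.minAreaRect(k))
print({a:proj(c,m2w(rod(a,-190))).tolist() for a in(1.63,1.69,1.75)})
Y=blob(c["img"],(20,130,100),(32,255,255),box=(310,200,420,330));print("yellow",cv2.boundingRect(Y))
i0=cv2.imread("pics/s9c.png");Y0=blob(cv2.resize(i0,(180,130),interpolation=cv2.INTER_AREA)[:,:,::-1],(20,130,100),(32,255,255));print("yellow before",cv2.boundingRect(Y0))
E
```

```text
26.575 [ -5.3189  -0.5276 391.1773] z [ 0.0028  0.0003 -1.    ] F [-0.0354  0.7119 -0.3602] 0.02524850785455377 0.0 [ 0.3083  0.0433  0.3493 -0.0012 -1.8742  0.2858]
190 (np.int64(308), np.int64(328))
230 (np.int64(308), np.int64(328))
260 (np.int64(308), np.int64(327))
{0.74: [330.9107000045312, 201.81406218473478], 0.78: [318.5621440385379, 203.44225289111606], 0.8: [312.0397762299378, 204.2498823466791], 0.82: [305.28680066745835, 205.05152933819974], 0.86: [291.0973526050212, 206.63156769437728]}
((351.386474609375, 278.1484680175781), (28.679523468017578, 11.299997329711914), 82.40535736083984)
{1.63: [348.8748064196168, 277.7580233973482], 1.69: [353.9509868997005, 277.91888789016537], 1.75: [358.97091344227323, 278.32200125807066]}
yellow (325, 236, 45, 38)
yellow before (46, 35, 46, 38)
```

The hood stands still at about 0.78 rad and the rod at about 1.66 rad. The computed distance from pin to seat is about 3 mm, within measuring error of fully home, and the gripper is clear. I'm handing it in.

```bash
python3 -c "
from bench import env
print(env.close_job())"
```

```text
the job is handed in; nothing more can be done
None
```

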